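# Nest the parts cups on the desk hook

## Task

Hang the three steel parts cups by their handle slots on the hook of the stand, nested in one another: the largest first against the back plate, then the middle one inside it, then the smallest inside that. Let the hook take each cup's weight before you let go - the hook's height is not known beforehand, so do not let a cup drop and do not force it down - and leave the mini computer, mouse and charger where they are.

Things in the scene. Friction and masses are not known exactly. Their poses are not given: they have to be found in the camera images.
- stand: Grey hook stand, fixed. Origin on the desk, straight below the front face of its back plate, in the hook's plane; z up, the hook points along -x. Base 150 x 120 x 8 mm, x = -90 to 60. Post 22 mm wide, x = 25 to 39, 185 mm high. The plate (40 mm wide) reaches from 3 to 115 mm below the hook bar's top; cups lean on it. Plate and hook are clamped on the post at an unreported height; the clamp does not give.
- hook_range (a point): Middle of the hook bar's possible heights, on the stand 28 mm in front of the plate, 160 mm up; axes as the stand's. The REAL top of the bar is anywhere from 15 mm below to 15 mm above this: see or feel it. The bar, steel, round, 8 mm thick, runs level from the plate (stand x = 0) to x = -56 mm, then turns up; the tip ends at x = -68 mm, 14 mm above the bar's top.
- large_grip (a point): Centre of the black grip block (10 mm thick in x, 20 wide in y, 20 tall) topping the largest cup's upright flat steel strap (4 mm thick, 28 wide). x points from cup to handle, z up. Cup axis 48.5 mm in -x, underside 130 mm below. In the strap a slot, the eye, 16 mm wide: its top edge, that rests on the hook, is 18 mm below this point, its bottom edge 80 mm below. Above the eye: 8 mm of strap, then grip or 16 mm neck.
- middle_grip (a point): Centre of the black grip block (10 mm thick in x, 24 wide in y, 20 tall) topping the middle cup's upright flat steel strap (4 mm thick, 28 wide). x points from cup to handle, z up. Cup axis 36.5 mm in -x, underside 148 mm below. In the strap a slot, the eye, 16 mm wide: its top edge, that rests on the hook, is 46 mm below this point, its bottom edge 108 mm below. Above the eye: 8 mm of strap, then grip or 16 mm neck.
- small_grip (a point): Centre of the black grip block (10 mm thick in x, 28 wide in y, 20 tall) topping the smallest cup's upright flat steel strap (4 mm thick, 28 wide). x points from cup to handle, z up. Cup axis 25.5 mm in -x, underside 166 mm below. In the strap a slot, the eye, 16 mm wide: its top edge, that rests on the hook, is 74 mm below this point, its bottom edge 136 mm below. Above the eye: 8 mm of strap, then grip or 16 mm neck.
- large: The largest parts cup: plain steel, round, open, outer diameter 94 mm, cup 32 mm tall, wall and floor 3 mm, with a tall strap handle and black grip; 140 mm in all, about 220 g (varies by a quarter). Origin at the centre of its underside, z up, x towards its handle. Starts standing on the desk.
- middle: The middle parts cup: plain steel, round, open, outer diameter 70 mm, cup 30 mm tall, wall and floor 3 mm, with a tall strap handle and black grip; 158 mm in all, about 170 g (varies by a quarter). Origin at the centre of its underside, z up, x towards its handle. Starts standing on the desk. Hung inside the largest, its grip is 28 mm above the largest's and its strap about 10 mm before the other strap.
- small: The smallest parts cup: plain steel, round, open, outer diameter 48 mm, cup 28 mm tall, wall and floor 3 mm, with a tall strap handle and black grip; 176 mm in all, about 120 g (varies by a quarter). Origin at the centre of its underside, z up, x towards its handle. Starts standing on the desk. Hung inside the middle one, its grip is 28 mm above that one's and its strap about 10 mm before it.
- mini_pc: Bystander: black mini computer with a silver top, 125 x 125 x 45 mm; origin at the centre of its underside.
- mouse: Bystander: dark computer mouse, 105 x 58 x 30 mm; origin at the centre of its underside.
- charger: Bystander: black power brick, 95 x 45 x 28 mm; origin at the centre of its underside.
Mind the look-alikes: they are no part of the job. Leave any green or orange look-alike of the small alone.

How it is judged (in metres and radians):
On the way, in this order (a step that is already met when the one before it is completed fails the run):
1. the largest cup hangs on the hook, let go and still (x of large_grip in the frame of stand between -0.054 and 0.002 m and y of large_grip in the frame of stand between -0.012 and 0.012 m and angle between large_grip's own z axis and vertical below 0.25 rad and angle between the x axis of large_grip and the x axis of stand, either way round below 0.35 rad and linear speed of large below 0.03 m/s and contact force between the fingers and large below 0.1 N and height (world z) of large_grip above 0.15 m), for 0.2 s.
2. the middle cup hangs on the hook inside the largest, let go and still (x of middle_grip in the frame of stand between -0.054 and 0.002 m and y of middle_grip in the frame of stand between -0.012 and 0.012 m and angle between middle_grip's own z axis and vertical below 0.25 rad and angle between the x axis of middle_grip and the x axis of stand, either way round below 0.35 rad and linear speed of middle below 0.03 m/s and contact force between the fingers and middle below 0.1 N and z of middle_grip in the frame of large_grip between 0.018 and 0.036 m and x of middle_grip in the frame of large_grip below -0.002 m), for 0.2 s.
3. the smallest cup hangs on the hook inside the middle one, let go and still (x of small_grip in the frame of stand between -0.054 and 0.002 m and y of small_grip in the frame of stand between -0.012 and 0.012 m and angle between small_grip's own z axis and vertical below 0.25 rad and angle between the x axis of small_grip and the x axis of stand, either way round below 0.35 rad and linear speed of small below 0.03 m/s and contact force between the fingers and small below 0.1 N and z of small_grip in the frame of middle_grip between 0.018 and 0.036 m and x of small_grip in the frame of middle_grip below -0.002 m), for 0.2 s.
At the end, for the whole second after the job is handed in: All cups hang let go and still, grips 0 to 54 mm before the plate and within 12 mm of the hook's plane, upright within 0.25 rad, yaw within 0.35 rad; largest grip over 150 mm high, each smaller cup inside the next: its grip 18 to 36 mm above the larger's and over 2 mm in front (all of step 1 and all of step 2 and all of step 3); the robot touches nothing.
It fails at once if a cup is dropped (over 0.4 m/s with no finger on it) ((linear speed of large above 0.4 m/s and contact force between the fingers and large below 0.05 N) or (linear speed of middle above 0.4 m/s and contact force between the fingers and middle below 0.05 N) or (linear speed of small above 0.4 m/s and contact force between the fingers and small below 0.05 N)).
It fails at once if a cup is forced against the stand with over 45 N (contact force between any of large, middle, small and stand above 45 N).
It fails at once if the mini computer, mouse or charger is moved by more than 20 mm (distance of any of mini_pc, mouse, charger from where it was at the start of the episode above 0.02 m).
It also fails if it takes over 72 s, if anything falls off the work surface, if the arm or the gripper's body presses on something with over 40 N, if the wrist force passes 120 N, or if a joint passes its speed limit or range.

## Robot

A 6-joint arm with a two-finger parallel gripper is mounted at the origin on the work surface. World frame = base frame: x ahead of the robot, y to its left, z up, the work surface at z = 0. Lengths are in m, angles in degrees, forces in N, time in s.
With the tool pointing down it reaches from about 0.4 to 0.825 m from the base axis. Payload 7 kg.
Tool frame: the origin (TCP) lies midway between the tips of the shut fingers; the grasp point (between the pads) lies 19 mm behind it; z points along the fingers, y is the line along which they close (so a half turn about z gives the same grasp; the last joint's range is limited). The gripper opens to 88 mm and grips with 3 to 60 N. Pads are 19 mm wide; open, the fingers measure 130 mm over their backs; the gripper's body (78 mm by 193 mm) begins 47 mm behind the grasp point.
Start: joints at [-54.941, 20.546, 0.682, 0, -70.136, -16.507], TCP at [0.215, -0.64, 0.199] pointing down, gripper open.
Joint ranges: [-176.03, 176.03], [-82.01, 121.73], [-58.28, 71.71], [-173.87, 95.51], [-174.79, -0.11], [-173.66, 173.66]. Speed limits (degrees/s): [136.94, 136.94, 172.46, 180, 180, 180].

## Interface

Orientations are given as [roll, pitch, yaw] about the fixed x, y, z axes, in that order (R = Rz(yaw) Ry(pitch) Rx(roll)).
In Python, from plant import r, eyes, workorder gives the robot as it stands.
- The arm moves only by the tool step_arm, never from a script. Its argument "plan" is a list of rows, each a list of 5 numbers: the shift along the tool's x, y, z each as a share of 25 cm, from -1 to 1, then the turn about the tool's z as a share of 60 degrees, from -1 to 1, then the finger opening in mm, from 0 to 87.6. In form: [[x, y, z, turn, jaw], ...]. A call has 1 to 12 rows; each row is the pose to reach, as a shift and turn from the pose commanded when the call began, along the tool's axes at that moment; what a row does not reach only later rows make up. A row lasts 1/12 s, in which the tool goes at most 41.7 mm and 7.16 degrees, less where a joint would pass 70% of its speed; a pose out of reach is approached as far as the arm can. A call with a number of a shift or a turn outside -1 to 1 is refused whole. A call with a gripper value outside its range is refused whole. The fingers move at their own pace and stop on an object; "newtons" is the grip in N (left out, the last holds). Time passes only in rows, so rows that repeat a pose let the fingers close. It gives the time, the measured TCP pose, the force, the opening and the grip force at its end, in the units of the state.
- r.get_state(): the state, without advancing time (a new reading comes with each control period).
- eyes.capture(name): name is "scene" or "side" or "wrist"; returns the picture (420x560x3 uint8, red, green, blue); there is no depth.
- eyes.camera_model(name): a dict with "fov_y" (degrees; the focal length in pixels is half the picture's height over the tangent of half this angle, whatever the lens; pixels are square), "cx", "cy" (the principal point, pixels), "k1" (the pictures are not rectified: a ray, as slopes to the right and down, at radius r is drawn at 1 + k1 r^2 times it, then the intrinsics apply), "world_to_cam" (4x4, takes a point from world to camera coordinates); the wrist camera has in their place "hand_eye" (4x4, takes a point from camera to tool coordinates, whose origin is the TCP and whose axes are the flange's). Camera axes: x right, y up, looking along -z (the intrinsics and any distortion apply to the point x, -y, -z); pixel columns grow to the right and rows downward; lengths in m; the calibration is good to about 2 mm. A picture is of the moment at which its call begins: read the wrist's pose just before it. camera_model takes no time and is no camera call.
- workorder.close_job(): hands the job in; it is judged then, once.
The state is a dict: "time_s": time; "joints": joint angles; "qd": joint speeds; "joint_torque": joint torques, N m; "tcp_pos": TCP position; "eef_rot": TCP orientation; "contact_force": force on the tool from outside, world axes, zero at the start; "moment": the same for the moment, N m; "gripper_width": finger opening in m; "gripper_force": force on a finger pad.
Only numpy, scipy, OpenCV 4.12 (cv2) and the standard library are available. Lean on these libraries where they do the work, as an engineer would, in place of code of your own. Each camera call takes 0.05 s, during which the arm holds its last target. There are 200 camera calls.

## Working session

There is one attempt and no reset: what is moved stays moved. The work goes in short steps, Python scripts to look and compute and a tool call to move; the robot and the scene stay as the last step left them, time stands still between calls to the robot, and variables do not carry over. Pictures are saved under pics/ and viewed, at most 10 in all, crops included, and the job is handed in when it is done.

Besides the shell and the picture viewer there is one more tool, called after ">>>" as name(argument=value, ...), one argument or row to a line, values as JSON. step_arm: Moves the arm, as the interface text tells. Its arguments: {"type":"object","properties":{"plan":{"type":"array"},"newtons":{"type":"number"}},"required":["plan"]}

```bash
mkdir -p pics; ls; python3 - <<'E'
from plant import r,eyes,workorder
import cv2,numpy as np
s=r.get_state(); print(s)
a=[]
for n in ["scene","side"]:
    im=eyes.capture(n); cv2.imwrite(f"pics/{n}0.png",im[:,:,::-1]); m=eyes.camera_model(n); print(n,m)
print(eyes.camera_model("wrist"))
E
```

```text
pics
{'time_s': 0.0, 'joints': array([-5.49417106e+01,  2.05904535e+01,  6.35383769e-01, -2.09042436e-02,
       -7.01372155e+01, -1.65077462e+01]), 'qd': array([ 0.00021282,  0.13320322, -0.03290347,  0.10222472,  0.11748717,
       -0.07692974]), 'joint_torque': array([ 1.39874439e-03, -5.82722354e+01,  2.93060035e+01,  6.99756235e+00,
        7.08594176e-03, -2.12913192e-04]), 'tcp_pos': array([ 0.21456165, -0.63942899,  0.19794358]), 'eef_rot': array([ 1.79905934e+02, -7.38346168e-03, -1.61456569e+02]), 'contact_force': array([ 0.04372706, -0.43328681, -1.18825628]), 'moment': array([ 0.03434621, -0.00946482, -0.06449023]), 'gripper_force': 0.0, 'gripper_width': 0.08777008302524415}
scene {'fov_y': 42.72305809790345, 'cx': 279.5124322730553, 'cy': 203.20818861738633, 'k1': -0.1675838961686153, 'world_to_cam': array([[-0.8297278 ,  0.55795905, -0.01528013,  0.5076239 ],
       [-0.37296998, -0.53385245,  0.75887743,  0.10265439],
       [ 0.41526519,  0.63536073,  0.65105419, -1.56752268],
       [ 0.        ,  0.        ,  0.        ,  1.        ]])}
side {'fov_y': 46.67070527588289, 'cx': 280.4545752595138, 'cy': 206.828570042624, 'k1': -0.04126236417549198, 'world_to_cam': array([[-0.82639831, -0.56308358, -0.00164617,  0.45966388],
       [ 0.37256583, -0.54897614,  0.74821113, -0.32691435],
       [-0.42220912,  0.61770711,  0.66345866, -1.09672448],
       [ 0.        ,  0.        ,  0.        ,  1.        ]])}
{'fov_y': 60.791691687521386, 'cx': 280.9750577185389, 'cy': 211.56354156273315, 'k1': -0.0665446557179109, 'hand_eye': array([[ 4.97703001e-04,  9.58469712e-01,  2.85193904e-01,
         7.77805781e-02],
       [ 9.99999872e-01, -4.50122941e-04, -2.32381305e-04,
        -1.10767552e-03],
       [-9.43581230e-05,  2.85193984e-01, -9.58469813e-01,
        -1.86471840e-01],
       [ 0.00000000e+00,  0.00000000e+00,  0.00000000e+00,
         1.00000000e+00]])}
```

View pics/scene0.png

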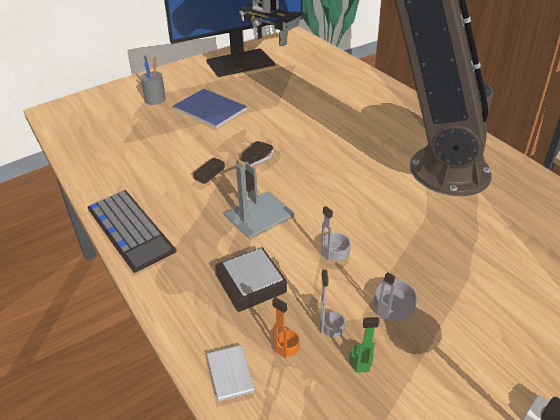

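View pics/side0.png

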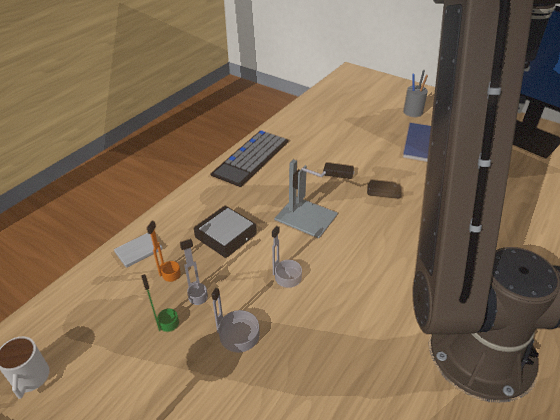

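The scene view shows the large cup at (395,300), the middle at (338,248) and the small grey one at (333,324). The orange (288,342) and green (363,358) cups are look-alikes. In the side view they are at (239,331), (288,273), (197,293), with orange at (170,270) and green at (168,320). The stand is at (255,210) in scene and (305,215) in side. The plain steel cup fits the description of the small one. I'll confirm it in an enlarged crop.

```bash
cat > h.py <<'E'
import numpy as np,cv2
from plant import r,eyes
from scipy.spatial.transform import Rotation as R
def ray(n,px,T=None):
    m=eyes.camera_model(n); f=210/np.tan(np.radians(m["fov_y"]/2))
    d=np.array([(px[0]-m["cx"])/f,(px[1]-m["cy"])/f]); u=d.copy()
    for _ in range(20): u=d/(1+m["k1"]*(u@u))
    v=np.array([u[0],-u[1],-1])
    W=T if n=="wrist" else np.linalg.inv(m["world_to_cam"])
    v=W[:3,:3]@v
    return W[:3,3],v/np.linalg.norm(v)
def wristT(s):
    T=np.eye(4);T[:3,:3]=R.from_euler("xyz",s["eef_rot"],degrees=True).as_matrix();T[:3,3]=s["tcp_pos"]
    return T@eyes.camera_model("wrist")["hand_eye"]
def onz(n,px,z,T=None):
    o,v=ray(n,px,T); return o+v*(z-o[2])/v[2]
def tri(*rays):
    A=np.zeros((3,3));b=np.zeros(3)
    for o,v in rays:
        P=np.eye(3)-np.outer(v,v);A+=P;b+=P@o
    x=np.linalg.solve(A,b); return x,[np.linalg.norm(np.cross(x-o,v)) for o,v in rays]
def proj(n,p,T=None):
    m=eyes.camera_model(n); f=210/np.tan(np.radians(m["fov_y"]/2))
    W=np.linalg.inv(T) if n=="wrist" else m["world_to_cam"]
    c=W[:3,:3]@p+W[:3,3]; u=np.array([c[0],-c[1]])/-c[2]
    return u*(1+m["k1"]*(u@u))*f+[m["cx"],m["cy"]]
E
python3 - <<'E'
from h import *
S=cv2.imread("pics/scene0.png");D=cv2.imread("pics/side0.png")
k=dict(fx=4,fy=4,interpolation=cv2.INTER_CUBIC)
cv2.imwrite("pics/stand.png",np.hstack([cv2.resize(S[145:245,200:300],None,**k),cv2.resize(D[150:250,260:360],None,**k)]))
k=dict(fx=2.6,fy=2.6,interpolation=cv2.INTER_CUBIC)
cv2.imwrite("pics/cups.png",np.hstack([cv2.resize(S[195:375,280:430],None,**k),cv2.resize(D[180:360,155:305],None,**k)]))
np.set_printoptions(precision=4,suppress=True)
for n,a,b in [("large",(389,279),(216,294)),("mid",(327,212),(276,232)),("small",(325,278),(187,244))]:
    print(n,tri(ray("scene",a),ray("side",b)))
for n,a,b,z in [("large",(395,296),(239,329),.03),("mid",(338,243),(288,271),.03),("small",(333,320),(197,291),.028)]:
    print(n,onz("scene",a,z),onz("side",b,z))
E
```

```text
large (array([0.5329, 0.2853, 0.1248]), [np.float64(0.001060963340673278), np.float64(0.0010609633406734053)])
mid (array([0.524 , 0.0661, 0.1427]), [np.float64(0.00010444586164538427), np.float64(0.0001044458616454616)])
small (array([0.6596, 0.2328, 0.1627]), [np.float64(0.0014813325894224498), np.float64(0.001481332589422428)])
large [0.4899 0.2762 0.03  ] [0.4804 0.2791 0.03  ]
mid [0.4898 0.0735 0.03  ] [0.4843 0.0714 0.03  ]
small [0.6412 0.2474 0.028 ] [0.6341 0.2494 0.028 ]
```

View pics/stand.png

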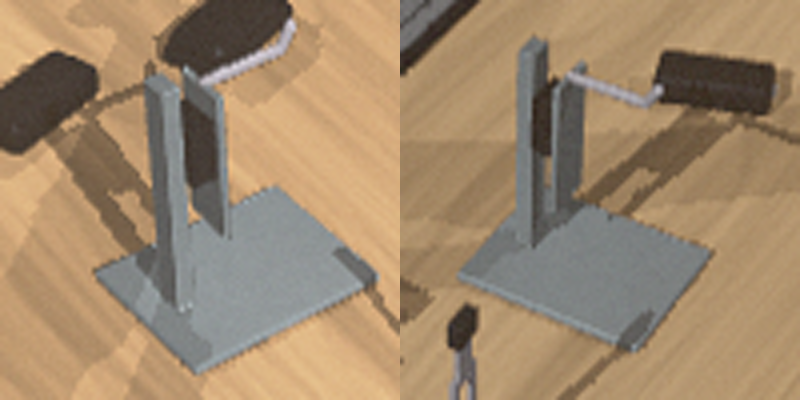

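View pics/cups.png

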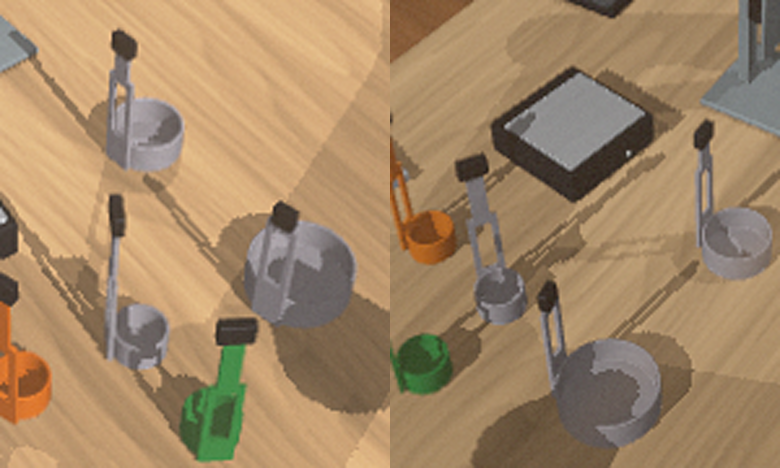

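The crops confirm three plain steel cups; the green and orange ones are excluded. The hook bar runs from the plate (scene 251,165; side 302.5,169) to the bend (271,157; 321,176) and the tip (272.7,150.5; 324.5,172.5).

```bash
python3 - <<'E'
from h import *
np.set_printoptions(precision=4,suppress=True)
S=[(223.75,212),(248.7,235.5),(293.75,213.5),(268.7,191.7)];D=[(275,218),(318.7,236.2),(338,213),(303,200)]
# scene order: L,B,R,T ; side: L,B,R,T
sc=[onz("scene",p,.008)[:2] for p in S]; sd=[onz("side",p,.008)[:2] for p in D]
print(np.array(sc));print(np.array(sd))
for n,a,b in [("start",(251.2,165),(302.5,168.7)),("bend",(271,157.5),(321.2,175.7)),("tip",(272.8,150.5),(324.5,172.3))]:
    print(n,tri(ray("scene",a),ray("side",b)))
E
```

```text
[[ 0.6508 -0.2073]
 [ 0.643  -0.0928]
 [ 0.5018 -0.0961]
 [ 0.5066 -0.2099]]
[[ 0.6382 -0.0922]
 [ 0.4944 -0.0994]
 [ 0.497  -0.2142]
 [ 0.6137 -0.2059]]
start (array([ 0.5885, -0.1544,  0.1691]), [np.float64(0.0005038884319802159), np.float64(0.0005038884319801588)])
bend (array([ 0.5304, -0.1556,  0.1681]), [np.float64(0.0016864368342454261), np.float64(0.001686436834245447)])
tip (array([ 0.5222, -0.1584,  0.183 ]), [np.float64(0.0003363663276434544), np.float64(0.0003363663276434651)])
```

```bash
cat >> h.py <<'E'
def go(x,y,z,yaw):
    s=r.get_state(); Rm=R.from_euler("xyz",s["eef_rot"],degrees=True).as_matrix()
    d=Rm.T@(np.array([x,y,z])-s["tcp_pos"]); w=(yaw-s["eef_rot"][2]+180)%360-180
    print("shares",np.round(d/.25,4),"turn",round(-w/60,4),"rows>=",np.linalg.norm(d)/.0417,abs(w)/7.16)
E
python3 -c "
from h import *
go(.35,-.4,.42,180)"
```

```text
shares [-0.8181  0.7372 -0.887 ] turn 0.3091 rows>= 8.477537447430313 2.5902082455438307
```

>>> step_arm(
  plan=[
    [0, 0, -0.2, 0, 87.6],
    [-0.1, 0.09, -0.4, 0.08, 87.6],
    [-0.22, 0.2, -0.55, 0.16, 87.6],
    [-0.35, 0.31, -0.7, 0.24, 87.6],
    [-0.48, 0.43, -0.8, 0.309, 87.6],
    [-0.6, 0.55, -0.887, 0.309, 87.6],
    [-0.72, 0.65, -0.887, 0.309, 87.6],
    [-0.818, 0.737, -0.887, 0.309, 87.6],
    [-0.818, 0.737, -0.887, 0.309, 87.6],
    [-0.818, 0.737, -0.887, 0.309, 87.6],
  ],
)

```text
time_s: 0.93
tcp_pos: [0.352, -0.3967, 0.4228]
eef_rot: [-179.9, 0.2, -179.8]
contact_force: [-0.7, -1.1, 0.3]
gripper_width: 0.0876
gripper_force: 0.0
```

```bash
python3 -c "
from h import *
s=r.get_state();print(s['tcp_pos'],s['eef_rot'],s['joints'])
go(.50,-.154,.42,180)"
```

```text
[ 0.3519998  -0.39669744  0.42282364] [-179.934027      0.19803063 -179.81724505] [-2.72419534e+01  2.89535075e+00  6.48662172e+00 -3.27075612e-02
 -9.33851091e+01 -6.25773957e+01]
shares [-0.5951  0.9689  0.0122] turn 0.003 rows>= 6.817222386300552 0.025524433704843346
```

>>> step_arm(
  plan=[
    [-0.08, 0.12, 0, 0, 87.6],
    [-0.17, 0.26, 0, 0, 87.6],
    [-0.26, 0.4, 0, 0, 87.6],
    [-0.35, 0.54, 0, 0, 87.6],
    [-0.44, 0.68, 0, 0, 87.6],
    [-0.52, 0.82, 0, 0, 87.6],
    [-0.57, 0.92, 0.01, 0.003, 87.6],
    [-0.595, 0.969, 0.01, 0.003, 87.6],
    [-0.595, 0.969, 0.01, 0.003, 87.6],
    [-0.595, 0.969, 0.01, 0.003, 87.6],
    [-0.595, 0.969, 0.01, 0.003, 87.6],
  ],
)

```text
time_s: 1.85
tcp_pos: [0.4984, -0.1585, 0.4181]
eef_rot: [-180.0, -0.0, 179.8]
contact_force: [-0.2, -0.5, 0.8]
gripper_width: 0.0877
gripper_force: 0.0
```

```bash
python3 -c "
from h import *
s=r.get_state();np.save('Tst.npy',wristT(s));print(s['tcp_pos'],s['eef_rot'],s['joints'])
cv2.imwrite('pics/wst.png',eyes.capture('wrist')[:,:,::-1])
go(.48,.08,.42,180)"
```

```text
[ 0.49835222 -0.15851807  0.4180963 ] [-1.79988087e+02 -1.68338725e-02  1.79821427e+02] [ 3.87987648e+00  2.25063416e+00  5.20145381e+00  1.07061052e-02
 -9.29684544e+01 -9.40578946e+01]
shares [ 0.0767  0.9549 -0.0073] turn -0.0037 rows>= 5.743351996750655 0.030773045314181287
```

View pics/wst.png

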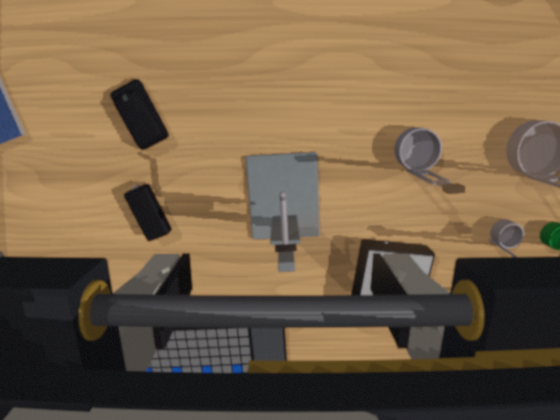

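The wrist view shows the stand base corners at (247,154), (318,153) and (319,237), the hook tip at (283,193) and the bar running to the plate at (285,217). The middle cup is at (418,149), the large at (538,150) and the small at (508,234).

```bash
python3 - <<'E'
from h import *
np.set_printoptions(precision=4,suppress=True)
T=np.load("Tst.npy"); im=cv2.imread("pics/wst.png")
c=[onz("wrist",p,.008,T)[:2] for p in [(247,154),(318,153),(319,237),(250,240)]];print(np.array(c))
print("tip",tri(ray("wrist",(283,193),T),ray("scene",(272.8,150.5)),ray("side",(324.5,172.3))))
for z in (.16,.17,.18): print(z,onz("wrist",(283,194),z+.01,T),onz("wrist",(285,217),z,T))
cv2.imwrite("pics/wst2.png",cv2.resize(im[145:280,240:330],None,fx=4.4,fy=4.4,interpolation=cv2.INTER_CUBIC))
# hook mask (bright, low-sat) rows
h=cv2.cvtColor(im,cv2.COLOR_BGR2HSV)
for y in range(188,232,3):
    print(y,[tuple(h[y,x][1:]) for x in range(276,294,2)])
E
```

```text
[[ 0.4983 -0.2164]
 [ 0.497  -0.0984]
 [ 0.6457 -0.0927]
 [ 0.6511 -0.2155]]
tip (array([ 0.5224, -0.1577,  0.1835]), [np.float64(0.00044125615371871555), np.float64(0.000325744646874251), np.float64(0.0006509459784174475)])
0.16 [ 0.5273 -0.1573  0.17  ] [ 0.5605 -0.1547  0.16  ]
0.17 [ 0.5249 -0.1574  0.18  ] [ 0.5574 -0.1548  0.17  ]
0.18 [ 0.5224 -0.1574  0.19  ] [ 0.5543 -0.1549  0.18  ]
188 [(np.uint8(18), np.uint8(125)), (np.uint8(14), np.uint8(124)), (np.uint8(12), np.uint8(124)), (np.uint8(14), np.uint8(124)), (np.uint8(18), np.uint8(125)), (np.uint8(16), np.uint8(124)), (np.uint8(16), np.uint8(124)), (np.uint8(16), np.uint8(124)), (np.uint8(16), np.uint8(124))]
191 [(np.uint8(12), np.uint8(125)), (np.uint8(16), np.uint8(124)), (np.uint8(11), np.uint8(119)), (np.uint8(7), np.uint8(116)), (np.uint8(10), np.uint8(122)), (np.uint8(14), np.uint8(125)), (np.uint8(17), np.uint8(123)), (np.uint8(15), np.uint8(122)), (np.uint8(19), np.uint8(124))]
194 [(np.uint8(18), np.uint8(125)), (np.uint8(11), np.uint8(118)), (np.uint8(7), np.uint8(113)), (np.uint8(14), np.uint8(143)), (np.uint8
[... 2798 characters left out ...]
t8(16), np.uint8(148)), (np.uint8(15), np.uint8(149)), (np.uint8(19), np.uint8(95)), (np.uint8(20), np.uint8(78)), (np.uint8(26), np.uint8(79))]
227 [(np.uint8(17), np.uint8(74)), (np.uint8(20), np.uint8(76)), (np.uint8(16), np.uint8(82)), (np.uint8(16), np.uint8(112)), (np.uint8(17), np.uint8(147)), (np.uint8(14), np.uint8(149)), (np.uint8(16), np.uint8(95)), (np.uint8(29), np.uint8(79)), (np.uint8(26), np.uint8(79))]
230 [(np.uint8(30), np.uint8(77)), (np.uint8(23), np.uint8(78)), (np.uint8(25), np.uint8(82)), (np.uint8(19), np.uint8(110)), (np.uint8(14), np.uint8(144)), (np.uint8(14), np.uint8(149)), (np.uint8(16), np.uint8(98)), (np.uint8(25), np.uint8(81)), (np.uint8(26), np.uint8(79))]
```

View pics/wst2.png

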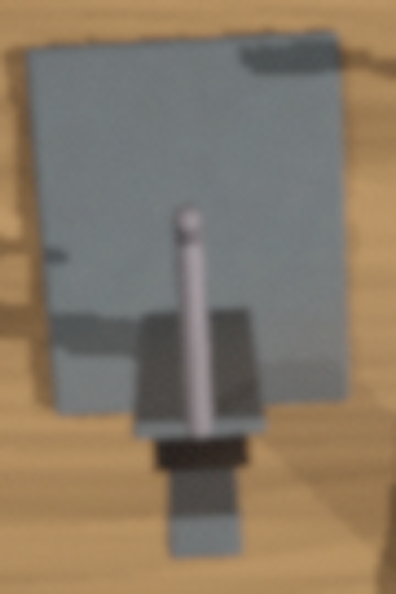

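>>> step_arm(
  plan=[
    [0.01, 0.12, 0, 0, 87.6],
    [0.02, 0.26, 0, 0, 87.6],
    [0.03, 0.4, 0, 0, 87.6],
    [0.05, 0.54, 0, 0, 87.6],
    [0.06, 0.68, 0, 0, 87.6],
    [0.07, 0.82, 0, 0, 87.6],
    [0.077, 0.92, 0, -0.004, 87.6],
    [0.077, 0.955, 0, -0.004, 87.6],
    [0.077, 0.955, 0, -0.004, 87.6],
    [0.077, 0.955, 0, -0.004, 87.6],
    [0.077, 0.955, 0, -0.004, 87.6],
  ],
)

```text
time_s: 2.82
tcp_pos: [0.4802, 0.0796, 0.4183]
eef_rot: [-180.0, 0.0, 180.0]
contact_force: [1.0, -0.7, -0.3]
gripper_width: 0.088
gripper_force: 0.0
```

The crop shows the bar meeting the plate at picture (285.9,243.4), its bend end at (283.2,201.8) and the tip at (282.5,194).

```bash
python3 - <<'E'
from h import *
np.set_printoptions(precision=4,suppress=True)
T=np.load("Tst.npy")
a=onz("wrist",(285.9,243.4),.172,T);b=onz("wrist",(283.2,201.8),.172,T);print(a,b,np.degrees(np.arctan2(a[1]-b[1],a[0]-b[0])))
s=r.get_state();T=wristT(s);np.save("Tc.npy",T);im=eyes.capture("wrist")
cv2.imwrite("pics/wc.png",im[:,:,::-1])
E
```

```text
[ 0.5926 -0.1537  0.172 ] [ 0.5369 -0.1571  0.172 ] 3.5417646685287307
```

View pics/wc.png

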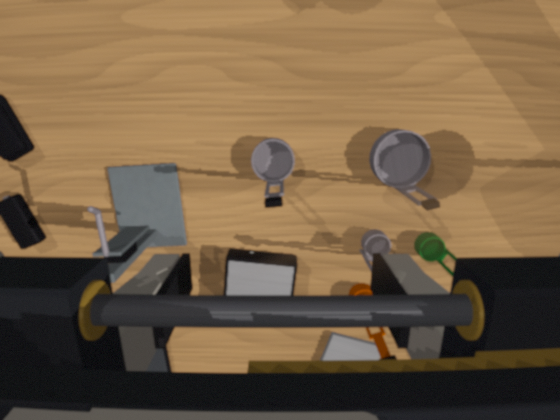

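The wrist view shows the middle cup rim centre near (272,161) with its grip at (273,202). The large rim is at (401,159) with its grip at (430,204), and the small rim at (376,245).

```bash
python3 - <<'E'
from h import *
np.set_printoptions(precision=4,suppress=True)
T=np.load("Tc.npy")
for n,a,b,c,rs,rd,rw,z,g in [("large",(389,279),(216,294),(430,204),(395,296),(239,329),(401,158.5),.032,.130),("mid",(327,212),(276,232),(273,202),(338,243),(288,271),(272.5,160),.030,.148)]:
    p=tri(ray("scene",a),ray("side",b),ray("wrist",c,T)); q=onz("wrist",rw,z,T)
    print(n,p[0],p[1],"wrist grip at z",onz("wrist",c,g+.006,T),"rim",q,onz("scene",rs,z),onz("side",rd,z))
    for gg in (p[0],onz("wrist",c,g+.006,T)): print("yaw",np.degrees(np.arctan2(gg[1]-q[1],gg[0]-q[0])),np.linalg.norm((gg-q)[:2]))
print("small rim",onz("wrist",(376,244),.028,T))
go(.48,.26,.36,180)
E
```

```text
large [0.5333 0.2863 0.1262] [np.float64(0.0010019981802385153), np.float64(0.0017644018695459921), np.float64(0.001130227319162842)] wrist grip at z [0.5314 0.2831 0.136 ] rim [0.484  0.2719 0.032 ] [0.4912 0.2772 0.032 ] [0.4795 0.2801 0.032 ]
yaw 16.36334953177915 0.051433682607861235
yaw 13.295154557684 0.048767226772546614
mid [0.5251 0.0673 0.1439] [np.float64(0.0001220225331349485), np.float64(0.0016445638920643535), np.float64(0.0017010679474016854)] wrist grip at z [0.524 0.068 0.154] rim [0.4874 0.0647 0.03  ] [0.4898 0.0735 0.03  ] [0.4843 0.0714 0.03  ]
yaw 3.962915838873887 0.03770552378856836
yaw 5.168781707492182 0.03674551890966348
small rim [0.6333 0.2434 0.028 ]
shares [0.0013 0.7217 0.2331] turn -0.0004 rows>= 4.546842644305715 0.003556597447570277
```

>>> step_arm(
  plan=[
    [0, 0.12, 0.03, 0, 87.6],
    [0, 0.26, 0.08, 0, 87.6],
    [0, 0.4, 0.13, 0, 87.6],
    [0, 0.54, 0.18, 0, 87.6],
    [0, 0.66, 0.23, 0, 87.6],
    [0, 0.74, 0.24, 0, 87.6],
    [0, 0.8, 0.24, 0, 87.6],
    [0, 0.8, 0.24, 0, 87.6],
    [0, 0.8, 0.24, 0, 87.6],
    [0, 0.8, 0.24, 0, 87.6],
  ],
)

```text
time_s: 3.7
tcp_pos: [0.4804, 0.28, 0.3588]
eef_rot: [180.0, 0.0, -180.0]
contact_force: [0.2, -0.4, 0.1]
gripper_width: 0.0879
gripper_force: 0.0
```

```bash
cat > cup.py <<'E'
from h import *
import sys
def measure(approx,z,g,rad,gx,name):
    """rim circle & grip top in the wrist view"""
    s=r.get_state();T=wristT(s);im=np.ascontiguousarray(eyes.capture("wrist")[:,:,::-1]);cv2.imwrite(name,im)
    rim=np.array([*approx[:2],z]);c=proj("wrist",rim,T);pr=np.linalg.norm(proj("wrist",rim+[0,rad,0],T)-c)
    gpx=proj("wrist",np.array([*approx[2:],g+.01]),T)
    gray=cv2.cvtColor(im,cv2.COLOR_BGR2GRAY)
    C=cv2.HoughCircles(cv2.medianBlur(gray,3),cv2.HOUGH_GRADIENT,1,30,param1=80,param2=12,minRadius=int(pr*.9),maxRadius=int(pr*1.12))
    C=C[0] if C is not None else np.zeros((0,3))
    C=sorted(C.tolist(),key=lambda q:np.hypot(q[0]-c[0],q[1]-c[1]))[:3]
    print("pred rim",c,pr,"grip",gpx,"found",C)
    m=((gray<60)*255).astype(np.uint8); m[255:]=0
    n,lab,st,ce=cv2.connectedComponentsWithStats(m)
    k=[i for i in range(1,n) if 40<st[i,4]<4000]; k=sorted(k,key=lambda i:np.hypot(*(ce[i]-gpx)))[:2]
    q=onz("wrist",C[0][:2],z,T) if C else None
    for i in k:
        gg=onz("wrist",ce[i],g+.005,T); mr=cv2.minAreaRect(np.argwhere(lab==i)[:,::-1].astype(np.float32))
        print("blob",ce[i],st[i],mr,gg,"rim",q, "yaw",None if q is None else (np.degrees(np.arctan2(gg[1]-q[1],gg[0]-q[0])),np.linalg.norm((gg-q)[:2])))
E
python3 - <<'E'
from cup import *
np.set_printoptions(precision=4,suppress=True)
measure((.486,.276,.533,.285),.032,.130,.047,.0485,"pics/wl.png")
im=cv2.imread("pics/wl.png");cv2.imwrite("pics/wlc.png",im[50:300,150:430])
E
```

```text
pred rim [278.9668 165.048 ] 32.58080791377292 grip [286.0936 219.018 ] found [[277.5, 163.5, 32.099998474121094], [246.5, 160.5, 30.799999237060547], [124.5, 170.5, 31.0]]
blob [286.1957 216.2899] [279 211  15  12 138] ((286.3846435546875, 216.42308044433594), (9.60969066619873, 14.708709716796875), 78.69007110595703) [0.5312 0.2852 0.135 ] rim [0.4838 0.2739 0.032 ] yaw (np.float64(13.399033944718777), np.float64(0.04873646949562006))
blob [102.5342 214.3973] [ 90 208  25  13 219] ((102.19380187988281, 214.83985900878906), (10.268584251403809, 24.734548568725586), 77.00537872314453) [0.529  0.0613 0.135 ] rim [0.4838 0.2739 0.032 ] yaw (np.float64(-77.9804276240331), np.float64(0.21735892537729593))
```

View pics/wlc.png

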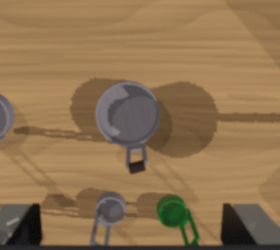

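The crop shows the large cup's rim at full-picture (277.5,163.5) and its grip at (286,216). The grip is at (0.531, 0.285) with yaw about 12.5°.

```bash
python3 -c "
from h import *
go(.531,.2852,.20,-167.5);go(.531,.2852,.115,-167.5)"
```

```text
shares [-0.2021  0.0209  0.6359] turn -0.2083 rows>= 4.00204264893489 1.7455431885098478
shares [-0.2018  0.0207  0.9759] turn -0.2083 rows>= 5.975565067765164 1.7455431885098478
```

>>> step_arm(
  plan=[
    [-0.06, 0.006, 0.15, -0.07, 87.6],
    [-0.13, 0.014, 0.3, -0.14, 87.6],
    [-0.2, 0.021, 0.45, -0.208, 87.6],
    [-0.202, 0.021, 0.6, -0.208, 87.6],
    [-0.202, 0.021, 0.72, -0.208, 87.6],
    [-0.202, 0.021, 0.82, -0.208, 87.6],
    [-0.202, 0.021, 0.91, -0.208, 87.6],
    [-0.202, 0.021, 0.976, -0.208, 87.6],
    [-0.202, 0.021, 0.976, -0.208, 87.6],
    [-0.202, 0.021, 0.976, -0.208, 87.6],
    [-0.202, 0.021, 0.976, -0.208, 87.6],
  ],
)

```text
time_s: 4.67
tcp_pos: [0.5314, 0.2863, 0.1159]
eef_rot: [180.0, 0.1, -167.5]
contact_force: [0.3, 0.2, 1.1]
gripper_width: 0.0877
gripper_force: 0.0
```

>>> step_arm(
  plan=[
    [0, 0, 0, 0, 50],
    [0, 0, 0, 0, 40],
    [0, 0, 0, 0, 30],
    [0, 0, 0, 0, 25],
    [0, 0, 0, 0, 20],
    [0, 0, 0, 0, 15],
    [0, 0, 0, 0, 10],
    [0, 0, 0, 0, 10],
    [0, 0, 0, 0, 10],
    [0, 0, 0, 0, 10],
  ],
  newtons=45,
)

```text
time_s: 5.5
tcp_pos: [0.5304, 0.2862, 0.114]
eef_rot: [-180.0, -0.0, -167.4]
contact_force: [0.1, -0.5, 0.0]
gripper_width: 0.0264
gripper_force: 0.0
```

>>> step_arm(
  plan=[
    [0, 0, 0, 0, 10],
    [0, 0, 0, 0, 10],
    [0, 0, 0, 0, 10],
    [0, 0, 0, 0, 10],
    [0, 0, 0, 0, 10],
  ],
)

```text
time_s: 5.92
tcp_pos: [0.5304, 0.2862, 0.1142]
eef_rot: [180.0, 0.0, -167.4]
contact_force: [-1.1, -0.7, 0.7]
gripper_width: 0.0101
gripper_force: 0.0
```

```bash
python3 -c "
from h import *
go(.531,.2852,.25,177.5)
go(.50,.09,.25,-177.5)"
```

```text
shares [-0.0014 -0.0045 -0.5434] turn 0.2508 rows>= 3.2578785060383453 2.102001138756936
shares [ 0.2893 -0.7397 -0.5434] turn 0.1675 rows>= 5.7696478578858805 1.4036771164105715
```

The opening is 10 mm with no force, so either the grip was missed or it is being held across its 10 mm side. I'll look.

```bash
python3 - <<'E'
from h import *
a=eyes.capture("scene");b=eyes.capture("side")
o=np.hstack([cv2.resize(x[y0:y0+150,x0:x0+130],None,fx=3,fy=3,interpolation=cv2.INTER_CUBIC) for x,x0,y0 in((a,330,200),(b,160,220))])
cv2.imwrite("pics/g1.png",o[:,:,::-1]); print(r.get_state()['gripper_width'])
E
```

```text
0.009962500775363788
```

View pics/g1.png

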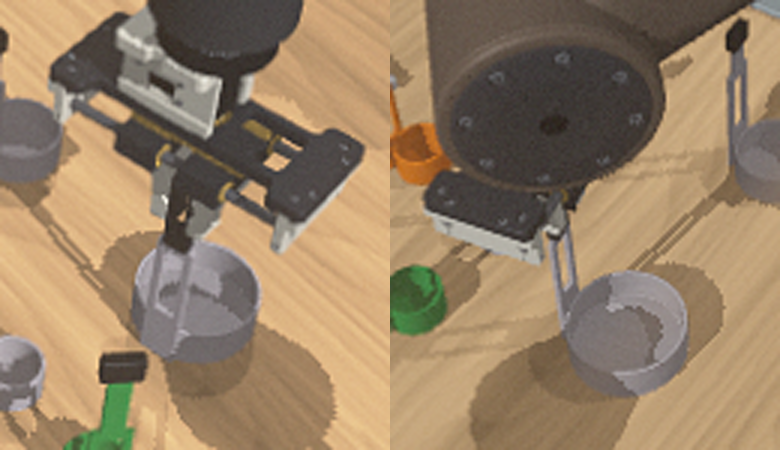

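```bash
python3 - <<'E'
from h import *
np.set_printoptions(precision=4,suppress=True)
s=r.get_state();p=s['tcp_pos']
for n in("scene","side"):
    print(n,"tcp",proj(n,p),"grasp",proj(n,p+[0,0,.019]),"pred grip",proj(n,np.array([.531,.285,.13])),"top",proj(n,np.array([.531,.285,.14])))
o=[]
for n in("scene","side"):
    c=proj(n,p+[0,0,.019]).astype(int);im=eyes.capture(n)
    o.append(cv2.resize(im[c[1]-28:c[1]+32,c[0]-25:c[0]+25],None,fx=8,fy=8,interpolation=cv2.INTER_CUBIC));print(c)
cv2.imwrite("pics/g2.png",np.hstack(o)[:,:,::-1])
E
```

```text
scene tcp [389.282  281.7502] grasp [390.4437 275.5819] pred grip [389.6198 276.3705] top [390.234  273.0764]
side tcp [216.7927 298.2595] grasp [216.0082 292.8227] pred grip [216.279 293.227] top [215.8617 290.3231]
[390 275]
[216 292]
```

View pics/g2.png

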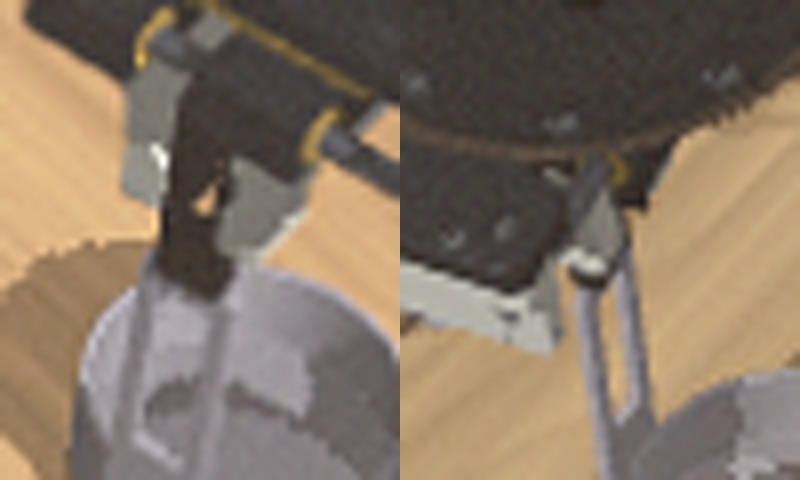

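The crop shows the black block at (195,265) between or just in front of the white fingers, which doesn't settle it. I'll close further with a light force and feel for the grip.

>>> step_arm(
  plan=[
    [0, 0, 0, 0, 0],
    [0, 0, 0, 0, 0],
    [0, 0, 0, 0, 0],
    [0, 0, 0, 0, 0],
    [0, 0, 0, 0, 0],
  ],
  newtons=20,
)

```text
time_s: 6.53
tcp_pos: [0.5304, 0.2862, 0.1141]
eef_rot: [-180.0, -0.0, -167.4]
contact_force: [0.8, 0.8, 0.1]
gripper_width: 0.0006
gripper_force: 0.0
```

It's empty, so the fingers are beside the grip or above it. I'll check numerically in the wrist view, where the TCP should show near (281,250).

```bash
python3 - <<'E'
from h import *
np.set_printoptions(precision=4,suppress=True)
s=r.get_state();T=wristT(s);p=s['tcp_pos']
im=eyes.capture("wrist");cv2.imwrite("pics/w3.png",im[:,:,::-1])
print("tcp",proj("wrist",p,T),"grip top ctr",proj("wrist",np.array([.531,.285,.14]),T),"grip if at .545",proj("wrist",np.array([.545,.288,.14]),T),"rim",proj("wrist",np.array([.484,.274,.032]),T))
g=cv2.cvtColor(im,cv2.COLOR_RGB2GRAY)
for y in range(150,330,5): print(y,"".join("#" if v<45 else "+" if v<90 else "-" if v<140 else "." for v in g[y,190:370:3]))
E
```

```text
tcp [282.9301 249.4221] grip top ctr [280.4604 270.3493] grip if at .545 [280.2315 296.061 ] rim [279.974  146.9697]
150 ----------.-.....-------------------------------++----------
155 ----------.--....-------------------------------+-----------
160 ----------.--....-------------------------------+-----------
165 ----------..--....-----------------------------+------------
170 -----------.---.....----------------------------------------
175 --...-------.---......--------------------------------------
180 .------------.----....--------------------------------------
185 .......-------.--++-----------------------------------------
190 ............-----++++---------------------------------------
195 ................----++--------------------------------------
200 ....................----------------------------------------
205 ......................-------------...----------++----------
210 ........................------------------------------------
215 ........................------------------------------------
220 ........................---.......----.---------------------
225 ....
[... 656 characters left out ...]
################-+######--########################
280 ##########################-+######--########################
285 #########################+++##-+##-++#######################
290 #########################+++##++##+-+#######################
295 #########################++###++##+-+#######################
300 #############++++++++++++++++++++++-++++++++++++++++++++++++
305 ###############++++++++++++++++++++-++++++++++++++++++++++++
310 #################++++++++++++++++++--+++++++++++++++++++++++
315 #######################++++++++++++--++####+++++#####+++++##
320 #########################++++++++++-+#######################
325 #########################++++++++++-+#######################
```

```bash
python3 - <<'E'
from h import *
s=r.get_state();T=wristT(s)
for px,z in [((286,249),.112),((265,235),.1),((304,235),.1),((286,257),.12)]: print(px,z,onz("wrist",px,z,T))
# motion since start in fixed views: grip/strap region difference, cup rim
for n,(x0,x1,y0,y1) in {"scene":(375,425,283,325),"side":(205,265,300,355)}.items():
    a=cv2.cvtColor(cv2.imread(f"pics/{n}0.png"),cv2.COLOR_BGR2GRAY)[y0:y1,x0:x1].astype(np.float32);b=cv2.cvtColor(eyes.capture(n),cv2.COLOR_RGB2GRAY)[y0:y1,x0:x1].astype(np.float32)
    print(n,cv2.phaseCorrelate(a,b))
E
```

```text
(286, 249) 0.112 [0.53058674 0.28812128 0.112     ]
(265, 235) 0.1 [0.52936185 0.27516205 0.1       ]
(304, 235) 0.1 [0.52429605 0.29786785 0.1       ]
(286, 257) 0.12 [0.53197901 0.28832838 0.12      ]
scene ((0.06082967040238785, 0.30650540447219043), 0.7936295356750488)
side ((0.11994006445060279, -0.13115847495288335), 0.8640351719326443)
```

>>> step_arm(
  plan=[
    [0, 0, 0, 0, 70],
    [0, 0, 0, 0, 70],
    [0, 0, 0, 0, 70],
    [0, 0, 0, 0, 70],
    [0, 0, 0, 0, 70],
    [0, 0, 0, 0, 70],
    [0, 0, 0, 0, 70],
    [0, 0, 0, 0, 70],
    [0, 0, 0, 0, 70],
    [0, 0, 0, 0, 70],
  ],
)

```text
time_s: 7.52
tcp_pos: [0.5304, 0.2862, 0.1141]
eef_rot: [-180.0, -0.0, -167.4]
contact_force: [0.1, 0.1, 1.0]
gripper_width: 0.0616
gripper_force: 0.0
```

```bash
python3 - <<'E'
from h import *
s=r.get_state();T=wristT(s);print(s['gripper_width'],s['tcp_pos'])
im=eyes.capture("wrist");cv2.imwrite("pics/w4.png",im[:,:,::-1])
g=cv2.cvtColor(im,cv2.COLOR_RGB2GRAY)
for y in range(236,330,3): print(y,"".join("#" if v<30 else "%" if v<60 else "+" if v<90 else "-" if v<140 else "." for v in g[y,190:376:2]))
E
```

```text
0.06155565725943548 [0.53037896 0.28621917 0.11409598]
236 ...................................-----............------..........-------------------------
239 ..................................------............------......-......----------------------
242 ..................................------............------.................------------------
245 ..................................-----.............------.......................---------...
248 ..................................-----.............-------..................................
251 .................................----++++++++++++++++++---...................................
254 ----------+%%-...................---+%##%%%%%%%%%%%%%%%----...................-+%+.----------
257 --------+%%#%+...................---+%%%%%%%%%%%%%%%%%%--.....................+%%%+----------
260 -------+%####+...................---+%%%%%%%%%%%%%%%%%%--.....................+%%%%+---------
263 -------+%####+-....................-+%%%%%%%%%%%%%%%%%%+----..................+%%%%%+--------
266 ------+%#####+-....................-+%%%%%%%%%%%%%%%%%%+-.---
[... 1390 characters left out ...]
++++++++++++++
311 +++++++++++++++++++++++++++++++++++++++++++++++++++++++++++++++++++++++++++++++++++++++++++++
314 +++++++++++++++++++++++++++++++++++++++++++++++++++++++++++++++++++++++++++++++++++++++++++++
317 ++++++++++++++%++++++++++++++%++++++++++++++++++++++%+++++++%++++++++++++%+++%++%+++++++%%+++
320 %%%%%%%%%%%%+%+%+%+%%%%%%%%%%+%%++%%%+%++%%+%%++%%%%++%+%%%+%+%%+%%%+++%%%%%+%+%%%%%%%%%%%%%%
323 %%%%%%%%%%%%%%%%%%%%%%%%%%%%%%%%%%%%%%%%%%%%%%%%%%%%%%%%%%%%%%%%%%%%%%%%%%%%%%%%%%%%%%%%%%%%%
326 %%%%%%%%%%%%%%%%%%%%%%++++++++%++++%%%%%%%%%%%%%%%%%%%%%%%%%%%%%%%%%%%%%%%%%%+++++++%%%%%%%%%
329 #####%#%++++++---+--------------...----------------+%++%%%%%%%%%%%%%%%%%%%++--.....-%#######%
```

Using the pad gap in pixels, the real fingertips are about 28 mm behind the nominal TCP, so they closed just above the grip block. Lateral alignment is right. I'll descend 26 mm and close.

>>> step_arm(
  plan=[
    [0, 0, 0.03, 0, 70],
    [0, 0, 0.06, 0, 70],
    [0, 0, 0.09, 0, 70],
    [0, 0, 0.104, 0, 60],
    [0, 0, 0.104, 0, 50],
    [0, 0, 0.104, 0, 30],
    [0, 0, 0.104, 0, 10],
    [0, 0, 0.104, 0, 10],
    [0, 0, 0.104, 0, 10],
    [0, 0, 0.104, 0, 10],
    [0, 0, 0.104, 0, 10],
    [0, 0, 0.104, 0, 10],
  ],
  newtons=45,
)

```text
time_s: 8.57
tcp_pos: [0.5305, 0.2863, 0.0884]
eef_rot: [180.0, 0.0, -167.4]
contact_force: [-0.3, -0.2, 1.7]
gripper_width: 0.0226
gripper_force: 45.0
```

>>> step_arm(
  plan=[
    [0, 0, 0, 0, 10],
    [0, 0, 0, 0, 10],
    [0, 0, 0, 0, 10],
    [0, 0, 0, 0, 10],
  ],
)

```text
time_s: 8.9
tcp_pos: [0.5305, 0.2863, 0.0883]
eef_rot: [180.0, 0.0, -167.4]
contact_force: [-0.9, -0.6, 2.4]
gripper_width: 0.0229
gripper_force: 45.0
```

Gripped. I'll lift slowly, then check the cup in the hand.

>>> step_arm(
  plan=[
    [0, 0, -0.02, 0, 10],
    [0, 0, -0.05, 0, 10],
    [0, 0, -0.1, 0, 10],
    [0, 0, -0.17, 0, 10],
    [0, 0, -0.25, 0, 10],
    [0, 0, -0.33, 0, 10],
    [0, 0, -0.41, 0, 10],
    [0, 0, -0.49, 0, 10],
    [0, 0, -0.55, 0, 10],
    [0, 0, -0.58, 0, 10],
    [0, 0, -0.58, 0, 10],
    [0, 0, -0.58, 0, 10],
  ],
)

```text
time_s: 9.9
tcp_pos: [0.5301, 0.2862, 0.2328]
eef_rot: [180.0, -0.0, -167.5]
contact_force: [0.2, 0.2, -2.6]
gripper_width: 0.0226
gripper_force: 45.0
```

```bash
cat > hand.py <<'E'
from h import *
def look(rad,fname,gz,rimdz,gx):
    """cup in hand: find rim circle in wrist view; predicted from nominal grasp at tool (0,0,gz); rimdz: rim below grip; gx axis offset"""
    T=wristT(r.get_state()); I=eyes.camera_model("wrist")["hand_eye"]
    im=np.ascontiguousarray(eyes.capture("wrist")[:,:,::-1]);cv2.imwrite(fname,im)
    P=lambda p:proj("wrist",np.array(p,float),I)
    c=P([gx,0,gz+rimdz]);pr=np.linalg.norm(P([gx,rad,gz+rimdz])-c)
    gray=cv2.cvtColor(im,cv2.COLOR_BGR2GRAY)
    C=cv2.HoughCircles(cv2.medianBlur(gray,3),cv2.HOUGH_GRADIENT,1,5,param1=80,param2=15,minRadius=int(pr*.85),maxRadius=int(pr*1.15))
    C=[] if C is None else sorted(C[0].tolist(),key=lambda q:np.hypot(q[0]-c[0],q[1]-c[1]))[:4]
    print("pred",c,pr,"found",np.round(C,1).tolist())
    for q in C[:4]:
        o,v=ray("wrist",q[:2],I); x=o+v*(gz+rimdz-o[2])/v[2]; print("axis in tool",x,"rel yaw",np.degrees(np.arctan2(x[1],x[0])))
    return gray
E
python3 - <<'E'
from hand import *
s=r.get_state();print(s['tcp_pos'],s['contact_force'],s['gripper_width'])
g=look(.047,"pics/w5.png",-.0417,.098,.0485)
for y in range(60,290,6): print(y,"".join("#" if v<30 else "%" if v<60 else "+" if v<90 else "-" if v<140 else "." for v in g[y,150:410:3]))
E
```

```text
[0.53010575 0.28621186 0.23277462] [ 0.20868483  0.17645061 -2.59998133] 0.022609367578152996
pred [282.64133373 150.35993865] 69.48790469495886 found [[289.5, 187.5, 75.1], [271.5, 188.5, 74.0], [266.5, 189.5, 74.0], [276.5, 192.5, 65.1]]
axis in tool [0.02285086 0.00480412 0.0563    ] rel yaw 11.872846168155103
axis in tool [ 0.02213395 -0.00769059  0.0563    ] rel yaw -19.160140133892554
axis in tool [ 0.02142132 -0.01117101  0.0563    ] rel yaw -27.541597438964068
axis in tool [ 0.01928114 -0.00422679  0.0563    ] rel yaw -12.364723610012167
60 .......................................................................................
66 .......................................................................................
72 .......................................................................................
78 .......................................................................................
84 .......................................................................................
90 ---....................................................................................
96
[... 2332 characters left out ...]
++------------------------..............................
252 .......---...---------+-----------+------------------+-................................
258 ----------+++++++++++%%++--------+#%--------------..+%%--------+-----------------------
264 #####%%%%%#%%%##%#####%##+-------%#%-.-+--------++++%%%+-------%%%%%%%%%%%%%%%%%%%%%%%%
270 #####%#%#####%#######%%%#+------+%%%+%%%%%%%%#####%+%##%-------%%%%%%%%%%%%%%%%%%%%%%%%
276 #######%######%########%#+------%%%##%%%%%%%%%%%%%#+%##%+------%%%%%%%%%%%%%%%%%%%%%%%%
282 ###########%#####%#%%%%%++-----+#%####%%%%##%#%%%%#%%##%%------++%%%%%%%%%%%%%%%%%%##%%
288 ##################%%%%%+++-----%######%%##%##%%#########%-----++-%#%%#%%%%%#%#%###%#%##
```

```bash
cat >> hand.py <<'E'
def steel(fname,rows=(0,255),smax=60):
    im=cv2.imread(fname);h=cv2.cvtColor(im,cv2.COLOR_BGR2HSV);m=((h[:,:,1]<smax)*255).astype(np.uint8);m[rows[1]:]=0
    n,lab,st,ce=cv2.connectedComponentsWithStats(m);k=1+np.argmax(st[1:,4]);return lab==k,h
def show(m,y0,y1,x0,x1,dy=6,dx=3):
    for y in range(y0,y1,dy): print(y,"".join("#" if v else "." for v in m[y,x0:x1:dx]))
E
python3 - <<'E'
from hand import *
m,h=steel("pics/w5.png"); print(h[190,150],h[150,390],h[200,300])
show(m,90,256,150,410)
E
```

```text
[ 17 113 181] [ 16 120 142] [168  10 133]
90 .......................................................................................
96 .......................................................................................
102 .......................................................................................
108 .......................................................................................
114 .......................................................................................
120 .......................................................................................
126 .......................................................................................
132 .......................................................................................
138 ..........................................###..........................................
144 ...................................##################..................................
150 ................................#########################..............................
156 .............................###############
[... 815 characters left out ...]
##################################......................
216 ........................########################################.......................
222 ........................########################################.......................
228 .........................######################################........................
234 .........................#####################################.........................
240 .......................######################################..........................
246 .....................######################################............................
252 .....................###################################...............................
```

The mask shows the cup centred in tool y at (282,202), so yaw is aligned. It has swung about 21° in pitch, like a pendulum in the pads. That works for the largest, since the plate will push it upright. I'll carry it on.

```bash
python3 -c "
from h import *
go(.50,.10,.30,-177.3)"
```

```text
shares [ 0.2784 -0.7003 -0.2712] turn 0.164 rows>= 4.801566663360794 1.3739820709676105
```

>>> step_arm(
  plan=[
    [0.01, -0.02, -0.05, 0, 10],
    [0.02, -0.05, -0.12, 0.02, 10],
    [0.04, -0.1, -0.2, 0.04, 10],
    [0.07, -0.17, -0.27, 0.07, 10],
    [0.1, -0.25, -0.271, 0.1, 10],
    [0.14, -0.34, -0.271, 0.13, 10],
    [0.18, -0.43, -0.271, 0.164, 10],
    [0.21, -0.52, -0.271, 0.164, 10],
    [0.24, -0.6, -0.271, 0.164, 10],
    [0.265, -0.66, -0.271, 0.164, 10],
    [0.278, -0.7, -0.271, 0.164, 10],
    [0.278, -0.7, -0.271, 0.164, 10],
  ],
  newtons=60,
)

```text
time_s: 10.95
tcp_pos: [0.5, 0.0983, 0.3008]
eef_rot: [-180.0, -0.0, -177.4]
contact_force: [-0.8, 0.4, -1.9]
gripper_width: 0.0209
gripper_force: 60.0
```

```bash
python3 -c "
from h import *
go(.455,-.1604,.30,-177.3)
go(.455,-.1604,.18,-177.3)"
```

```text
shares [ 0.2271 -1.0256  0.0037] turn -0.0014 rows>= 6.297858316504327 0.01174717798602133
shares [ 0.227  -1.0255  0.4837] turn -0.0014 rows>= 6.932576686179185 0.01174717798602133
```

>>> step_arm(
  plan=[
    [0.02, -0.03, 0, 0, 10],
    [0.04, -0.09, 0, 0, 10],
    [0.07, -0.18, 0, 0, 10],
    [0.1, -0.28, 0, 0, 10],
    [0.13, -0.4, 0, 0, 10],
    [0.16, -0.52, 0, 0, 10],
    [0.19, -0.64, 0.03, 0, 10],
    [0.21, -0.76, 0.08, 0, 10],
    [0.227, -0.87, 0.14, 0, 10],
    [0.227, -0.95, 0.18, 0, 10],
    [0.227, -1, 0.2, 0, 10],
    [0.227, -1, 0.2, 0, 10],
  ],
)

```text
time_s: 11.95
tcp_pos: [0.4544, -0.154, 0.2492]
eef_rot: [-180.0, -0.2, -177.4]
contact_force: [-0.3, -0.7, -1.7]
gripper_width: 0.0208
gripper_force: 60.0
```

```bash
python3 -c "
from h import *
go(.455,-.1604,.18,-177.3)
import hand
look=hand.look(.047,'pics/w6.png',-.0417,.098,.0485)
m,h=hand.steel('pics/w6.png'); hand.show(m,130,256,150,410,8,4)
"
```

```text
shares [-0.002  -0.0255  0.277 ] turn -0.0015 rows>= 1.667589745532381 0.012569047994171842
pred [282.73189109 150.06014048] 69.50515443227603 found [[277.5, 176.5, 70.5], [288.5, 178.5, 70.7], [272.5, 178.5, 69.6], [280.5, 180.5, 70.4]]
axis in tool [ 0.03039017 -0.0035663   0.0563    ] rel yaw -6.693071251691237
axis in tool [0.02899618 0.00400963 0.0563    ] rel yaw 7.873007973338802
axis in tool [ 0.02899031 -0.00701444  0.0563    ] rel yaw -13.60176664720163
axis in tool [ 0.02758955 -0.00150215  0.0563    ] rel yaw -3.1164697187090433
130 ............................##########...........................
138 ........................##################.......................
146 .....................#######################.....................
154 ....................##########################...................
162 ..................#############################..................
170 ..................##############################.................
178 .................###############################.................
186 .................################################................
194 .................################################................
202 .................################################................
210 ..................##############################.................
218 ..................#############################..................
226 ...................###########################...................
234 ....................#########################....................
242 ....................########################.....................
250 ....................########################.....................
```

Cup is symmetric in the hand and the width now reads 20.8 mm. Descending to insertion height, in front of the tip.

>>> step_arm(
  plan=[
    [0, -0.01, 0.05, 0, 10],
    [0, -0.02, 0.12, 0, 10],
    [0, -0.025, 0.19, 0, 10],
    [0, -0.025, 0.25, 0, 10],
    [0, -0.025, 0.277, 0, 10],
    [0, -0.025, 0.277, 0, 10],
    [0, -0.025, 0.277, 0, 10],
  ],
)

```text
time_s: 12.58
tcp_pos: [0.4564, -0.158, 0.1823]
eef_rot: [-180.0, 0.0, -177.2]
contact_force: [0.6, 0.0, -1.7]
gripper_width: 0.0211
gripper_force: 60.0
```

```bash
python3 - <<'E'
from hand import *
s=r.get_state();print(s['tcp_pos'],s['contact_force'])
T=wristT(s);im=eyes.capture("wrist");cv2.imwrite("pics/w7.png",im[:,:,::-1])
for p in [(.5224,-.1577,.186),(.537,-.1571,.172),(.589,-.154,.172)]: print(proj("wrist",np.array(p),T))
g=cv2.cvtColor(im,cv2.COLOR_RGB2GRAY)
for y in range(235,300,3): print(y,"".join("#" if v<40 else "%" if v<65 else "+" if v<90 else "-" if v<125 else "." for v in g[y,220:350:2]))
# fixed view: reproject scene/side checks of hook vs strap
go(.50,-.1583,.18,-177.3)
E
```

```text
[ 0.45641801 -0.15801527  0.18228083] [ 0.58486807  0.02026555 -1.72256845]
[278.08436864 351.42414346]
[278.14473585 355.96357632]
[279.13025051 415.99210813]
235 ---.......-++++---...........................-----...----.....---
238 ---.........--+++---......................------....----.........
241 ---.........----++++---................------.....------.........
244 ---...........-----+++++------------------......--------.........
247 ---................------+++++++++----.......----------..........
250 ---...................-----.----------..----------------.........
253 ----............-++-..-+++--------+++++++--++-----------.........
256 ----------------%##+.-+++-...---------++++%%%%--------------.....
259 %%%%-----------+###+-+++-.............-+++%###+-----------%%%%%%%
262 ###%+----------%###%++++-.............++++%###+----------+#######
265 ####+----------%###%+++--.............-+++%###%----------+#######
268 ###%+---------+####%+++-.......-------++++%####+---------+#######
271 ###%+--------+%####%%%#%%%%%############%+%####+---------%#######
274 ##%#%--------+%##########################%#####%---------%#######
277 #%%%%--------+%#################################+--------%#######
280 #%%%%--------+##################################+--------%%######
283 %%++---------%##################################%--------+++%####
286 %++---------+###################################%--------++++####
289 %+---+------+####################################+------+++-+####
292 %----+-----+%####################################%------+++--%##%
295 +---+%%++++%%#############%#########%%######%####%++++++%%+--%##%
298 +---%%%%%%%%%%%%%%%%%%%%%%%%%%%%%%%%%%%%%%%%%%%%%%%%%%%%%%+--+##%
shares [-0.1728 -0.0091  0.0111] turn 0.0011 rows>= 1.0397704373200374 0.008836841463998938
```

>>> step_arm(
  plan=[
    [-0.03, -0.005, 0.005, 0, 10],
    [-0.07, -0.009, 0.008, 0, 10],
    [-0.11, -0.009, 0.008, 0, 10],
    [-0.15, -0.009, 0.008, 0, 10],
    [-0.18, -0.009, 0.008, 0, 10],
    [-0.22, -0.009, 0.008, 0, 10],
    [-0.25, -0.009, 0.008, 0, 10],
    [-0.25, -0.009, 0.008, 0, 10],
    [-0.25, -0.009, 0.008, 0, 10],
  ],
)

```text
time_s: 13.38
tcp_pos: [0.5187, -0.1576, 0.1792]
eef_rot: [180.0, -0.1, -177.3]
contact_force: [-0.2, -0.0, -2.0]
gripper_width: 0.0207
gripper_force: 60.0
```

```bash
python3 - <<'E'
from hand import *
go(.555,-.1557,.18,-177.3)
a=[cv2.imread(f"pics/{n}0.png") for n in("scene","side")]
# side view around hook: saturation/gray map
im=eyes.capture("side");cv2.imwrite("pics/s8.png",im[:,:,::-1]);sc=eyes.capture("scene");cv2.imwrite("pics/c8.png",sc[:,:,::-1])
s=r.get_state();p=s['tcp_pos']
for n in("scene","side"): print(n,"grip",proj(n,p+[0,0,.0417]),"tip",proj(n,np.array([.5224,-.1577,.1835])),"bend",proj(n,np.array([.5304,-.1556,.168])))
for n,g,(x0,x1,y0,y1) in (("scene",sc,(240,300,135,195)),("side",im,(290,350,150,215))):
    g=cv2.cvtColor(g,cv2.COLOR_RGB2GRAY);print(n,x0)
    for y in range(y0,y1,2): print(y,"".join("#" if v<45 else "%" if v<75 else "+" if v<105 else "-" if v<140 else "." if v<175 else " " for v in g[y,x0:x1]))
E
```

```text
shares [-0.1454  0.0006 -0.0034] turn 0.0001 rows>= 0.8718663240332266 0.0009442596833346037
scene grip [273.94630859 137.16715054] tip [272.82072467 150.35988466] bend [270.74785413 156.92074752]
side grip [326.5030377  161.45340841] tip [324.27322593 172.36644271] bend [320.96658817 176.33138115]
scene 240
135                      .. ---+%%%%#%--------.- .++           .
137     .                   ---+%%%%%%--------.   .      .      
139                          --+%%%#%%%--------       ......    
141 ---     .      .-%%+- .    -%%+%%#--------..   ...........  
143 -----     .--+%%%%%%%+%%%%-..++-+%---.            ........ .
145 ------.  --+%%%%%%%%%%%%%%%%+-++-+---       . .     ....... 
147 ---------%%%%%%%%%%%%%%%%%%%-.+%%.-+-  .-...    .     ......
149 ------+%%%%%%%%%%%%%%%%%%%%-- +%+.+..  ......            ...
151 ----+%%%%%%%%%%%%%%%%%%%%%%-.-%.---...  .......           . 
153 ---%%%%%%%%%%%%%%%%%%%%%%%--.-- +--. ....  .......          
155 --%%%%%%%%%%%%%%%%%%%%%%%%--.-..--.    ............         
157 -%%%%%%%%%%%%%+%%%%%%%%%+--    ---.    .  ...........       
159 +%%%%%
[... 2613 characters left out ...]
++%+%-.-..--+-.++--+--++-.-----------.-------+++--
196 ---%%+++-%++%++...---+----+------+-....-----------------+---
198 ---%%+---%+++----+++------------+++-.---.--------------.----
200 ---%%+---%++++++++++------.-++++-++-.---..-------------.--++
202 ---%%+---%+++++---------------+++-+-+.-----..----------.+++-
204 ---%%++++++++----------------.--+++-++-..---.-----------++++
206 ---%++++++-------------------------++++++...------------++-+
208 ---++++-----------------.-----------------++--+-----++---+++
210 ---++------------------------------------------+++++++-+--+-
212 --------------------------------------------+++++++++---+++-
214 -----------------------------------------+-+++++++-+++--+---
```

Nothing touched, and the eye is past the tip. Moving towards the plate in steps.

>>> step_arm(
  plan=[
    [-0.03, 0.001, 0, 0, 10],
    [-0.06, 0.001, 0, 0, 10],
    [-0.09, 0.001, 0, 0, 10],
    [-0.12, 0.001, 0, 0, 10],
    [-0.145, 0.001, -0.003, 0, 10],
    [-0.145, 0.001, -0.003, 0, 10],
  ],
)

```text
time_s: 13.98
tcp_pos: [0.5561, -0.1556, 0.1801]
eef_rot: [-180.0, -0.0, -177.3]
contact_force: [-0.9, 0.6, -2.3]
gripper_width: 0.021
gripper_force: 60.0
```

>>> step_arm(
  plan=[
    [-0.02, 0, 0, 0, 10],
    [-0.04, 0, 0, 0, 10],
    [-0.06, 0, 0, 0, 10],
    [-0.06, 0, 0, 0, 10],
  ],
)

```text
time_s: 14.32
tcp_pos: [0.5705, -0.155, 0.1802]
eef_rot: [-180.0, -0.0, -177.3]
contact_force: [-1.5, 0.4, -2.4]
gripper_width: 0.0211
gripper_force: 60.0
```

>>> step_arm(
  plan=[
    [-0.015, 0, 0, 0, 10],
    [-0.03, 0, 0, 0, 10],
    [-0.04, 0, 0, 0, 10],
    [-0.04, 0, 0, 0, 10],
  ],
)

```text
time_s: 14.65
tcp_pos: [0.5801, -0.1544, 0.1803]
eef_rot: [-180.0, -0.0, -177.3]
contact_force: [-1.7, -0.0, -1.7]
gripper_width: 0.021
gripper_force: 60.0
```

```bash
python3 - <<'E'
from hand import *
T=wristT(r.get_state());cv2.imwrite("pics/w9.png",eyes.capture("wrist")[:,:,::-1])
I=eyes.camera_model("wrist")["hand_eye"]
print(proj("wrist",np.array([.0485,0,.0563]),I),"upright r69")
im=cv2.imread("pics/w9.png");h=cv2.cvtColor(im,cv2.COLOR_BGR2HSV);
show(((h[:,:,1]<40)),60,256,150,410,8,4)
g=h[:,:,2]
for y in range(60,256,8): print(y,"".join("#" if v<60 else "+" if v<110 else "-" if v<140 else "." if v<170 else " " for v in g[y,150:410:3]))
E
```

```text
[282.73059678 150.0607519 ] upright r69
60 .................................................................
68 .................................................................
76 .................................................................
84 .................................................................
92 ..........................##############.........................
100 ......................#####################......................
108 ..................##############################.................
116 ..................##############################.................
124 .................###############################.................
132 .................################################................
140 ................#################################................
148 ................##################################...............
156 ................##################################...............
164 ................#################################................
172 ................#################################................
180 ...........
[... 2279 characters left out ...]
-..--.------.  .---------+++-..-                        
204 .-----------.............-....----++-------.  .-----+++++-.----                        
212             .............-++++--..++++++++-.  -+++++-...-------                        
220                        ..---++++++++++-----.  .--.-+-----------                        
228                        ..-.........+++++++-.  -++++++---------.                        
236                         ..-.......-+++++++-.  -+++++++--------.                        
244                           .......-++++++++--..++++++++--------         .               
252                                  .++++++++-..-+++++++++             .-----------.....--
```

The cup is now nearly upright, with its rim centre at about (282,154). The bar shows as a bright streak near column 289. I'll check how it is centred in the eye.

```bash
python3 - <<'E'
from hand import *
im=cv2.imread("pics/w9.png");h=cv2.cvtColor(im,cv2.COLOR_BGR2HSV)
for y in (140,170,190,220,232,240,246,250): print(y,220,h[y,220:346:3,2].tolist())
I=eyes.camera_model("wrist")["hand_eye"]
T=wristT(r.get_state())
for c,y in ((289.5,244),(289.5,160)):
    print(onz("wrist",(c,y),.170,T))
E
```

```text
140 220 [147, 155, 156, 156, 156, 155, 153, 154, 152, 154, 155, 154, 155, 159, 173, 171, 169, 169, 171, 173, 173, 175, 170, 151, 127, 127, 127, 124, 125, 125, 126, 127, 126, 126, 127, 129, 126, 126, 120, 88, 96, 161]
170 220 [143, 145, 154, 155, 155, 156, 154, 152, 151, 168, 169, 171, 170, 170, 172, 173, 169, 167, 129, 137, 168, 200, 176, 130, 124, 125, 126, 125, 125, 124, 123, 125, 124, 123, 124, 128, 124, 122, 105, 96, 108, 166]
190 220 [150, 168, 146, 131, 130, 133, 151, 151, 154, 161, 170, 170, 170, 166, 157, 132, 131, 123, 114, 136, 167, 199, 177, 130, 125, 124, 127, 125, 124, 123, 125, 124, 123, 123, 109, 101, 101, 109, 161, 155, 190, 194]
220 220 [146, 138, 117, 128, 114, 105, 107, 105, 105, 106, 106, 105, 93, 89, 107, 122, 126, 127, 118, 134, 164, 189, 173, 143, 136, 141, 132, 100, 84, 125, 130, 131, 129, 129, 129, 128, 128, 129, 131, 154, 183, 185]
232 220 [151, 144, 125, 146, 147, 146, 146, 145, 146, 148, 147, 125, 87, 89, 103, 105, 109, 123, 117, 131, 161, 186, 171, 128, 131, 108, 102, 92, 80, 87, 126, 127, 127, 128, 128, 127, 128, 128, 130, 158, 176, 176]
240 220 [170, 153, 128, 143, 146, 145, 145, 146, 146, 146, 140, 91, 86, 97, 104, 105, 113, 74, 96, 130, 163, 186, 170, 100, 86, 90, 97, 103, 91, 78, 108, 127, 126, 126, 126, 125, 126, 127, 128, 164, 178, 179]
246 220 [205, 205, 203, 196, 190, 182, 181, 180, 179, 179, 153, 84, 87, 101, 103, 102, 98, 71, 91, 121, 125, 117, 100, 79, 75, 91, 104, 104, 100, 79, 90, 167, 175, 175, 176, 175, 175, 176, 181, 186, 187, 188]
250 220 [201, 202, 203, 203, 204, 204, 204, 205, 206, 206, 135, 83, 87, 102, 105, 104, 107, 69, 89, 125, 148, 121, 98, 75, 74, 92, 102, 103, 102, 79, 80, 149, 171, 171, 171, 170, 176, 178, 177, 176, 178, 176]
[ 0.58070055 -0.15052515  0.17      ]
[ 0.53120148 -0.15322873  0.17      ]
```

The bar spans columns 274-288, so it is centred in the eye at about 281. Now lowering: 20 mm, then small felt steps.

>>> step_arm(
  plan=[
    [0, 0, 0.015, 0, 10],
    [0, 0, 0.03, 0, 10],
    [0, 0, 0.045, 0, 10],
    [0, 0, 0.06, 0, 10],
    [0, 0, 0.075, 0, 10],
    [0, 0, 0.085, 0, 10],
    [0, 0, 0.085, 0, 10],
  ],
)

```text
time_s: 15.28
tcp_pos: [0.5792, -0.1544, 0.1582]
eef_rot: [180.0, -0.1, -177.3]
contact_force: [-1.1, 1.2, -2.8]
gripper_width: 0.0206
gripper_force: 60.0
```

>>> step_arm(
  plan=[
    [0, 0, 0.006, 0, 10],
    [0, 0, 0.012, 0, 10],
    [0, 0, 0.012, 0, 10],
  ],
)

```text
time_s: 15.53
tcp_pos: [0.5796, -0.1545, 0.1559]
eef_rot: [180.0, -0.0, -177.3]
contact_force: [-0.3, -1.0, -1.5]
gripper_width: 0.0209
gripper_force: 60.0
```

>>> step_arm(
  plan=[
    [0, 0, 0.006, 0, 10],
    [0, 0, 0.012, 0, 10],
    [0, 0, 0.012, 0, 10],
  ],
)

```text
time_s: 15.78
tcp_pos: [0.5796, -0.1544, 0.1528]
eef_rot: [180.0, -0.0, -177.3]
contact_force: [-0.5, -0.7, -2.1]
gripper_width: 0.0211
gripper_force: 60.0
```

>>> step_arm(
  plan=[
    [0, 0, 0.004, 0, 10],
    [0, 0, 0.008, 0, 10],
    [0, 0, 0.008, 0, 10],
  ],
)

```text
time_s: 16.03
tcp_pos: [0.5798, -0.1545, 0.1512]
eef_rot: [-180.0, 0.0, -177.3]
contact_force: [-1.3, -0.3, -0.5]
gripper_width: 0.0212
gripper_force: 60.0
```

>>> step_arm(
  plan=[
    [0, 0, 0.004, 0, 10],
    [0, 0, 0.008, 0, 10],
    [0, 0, 0.008, 0, 10],
  ],
)

```text
time_s: 16.28
tcp_pos: [0.5801, -0.1546, 0.1505]
eef_rot: [-180.0, 0.1, -177.3]
contact_force: [-3.4, 1.6, 7.8]
gripper_width: 0.0212
gripper_force: 60.0
```

Contact at 7.8 N: the hook carries the cup, bar top about 0.1745 m. I'll ease off slightly and open.

>>> step_arm(
  plan=[
    [0, 0, -0.002, 0, 10],
    [0, 0, -0.002, 0, 19],
    [0, 0, -0.002, 0, 22],
    [0, 0, -0.002, 0, 25],
    [0, 0, -0.002, 0, 30],
    [0, 0, -0.002, 0, 40],
    [0, 0, -0.002, 0, 45],
    [0, 0, -0.002, 0, 45],
    [0, 0, -0.002, 0, 45],
    [0, 0, -0.002, 0, 45],
  ],
)

```text
time_s: 17.12
tcp_pos: [0.5798, -0.1545, 0.1494]
eef_rot: [180.0, -0.0, -177.3]
contact_force: [0.1, 0.8, 0.8]
gripper_width: 0.0448
gripper_force: 0.0
```

>>> step_arm(
  plan=[
    [0, 0, -0.03, 0, 45],
    [0, 0, -0.08, 0, 45],
    [0, 0, -0.15, 0, 45],
    [0, 0, -0.25, 0, 45],
    [0, 0, -0.35, 0, 45],
    [0, 0, -0.45, 0, 60],
    [0, 0, -0.55, 0, 80],
    [0, 0, -0.65, 0, 87.6],
    [0, 0, -0.75, 0, 87.6],
    [0, 0, -0.8, 0, 87.6],
    [0, 0, -0.8, 0, 87.6],
  ],
)

```text
time_s: 18.03
tcp_pos: [0.5809, -0.155, 0.3541]
eef_rot: [-179.9, 0.3, -177.3]
contact_force: [-0.2, -0.0, 0.1]
gripper_width: 0.0791
gripper_force: 0.0
```

```bash
python3 - <<'E'
from cup import *
np.set_printoptions(precision=4,suppress=True)
print(r.get_state()['tcp_pos'])
measure((.532,-.157,.580,-.1545),.0945,.1925,.047,.0485,"pics/h1.png")
go(.46,.07,.36,180)
E
```

```text
[ 0.5809 -0.155   0.3541]
pred rim [282.4627 128.4797] 38.47375586754022 grip [282.8984 186.8345] found [[280.5, 131.5, 36.599998474121094], [208.5, 118.5, 36.900001525878906], [365.5, 231.5, 38.0]]
blob [281.6937 193.131 ] [270 179  25  27 542] ((282.0, 192.0), (26.0, 24.0), 90.0) [ 0.5876 -0.1553  0.1975] rim [ 0.5357 -0.1592  0.0945] yaw (np.float64(4.3286587240606025), np.float64(0.051960300585679825))
blob [365.1918 243.0367] [358 230  15  25 245] ((365.0986328125, 242.06301879882812), (12.248120307922363, 25.229034423828125), 6.009006023406982) [ 0.6362 -0.0667  0.1975] rim [ 0.5357 -0.1592  0.0945] yaw (np.float64(42.63697533308256), np.float64(0.1366183194892474))
shares [ 0.438   0.9201 -0.0346] turn 0.0452 rows>= 6.112798788676678 0.37904380669255
```

The largest hangs freely, with its rim at (280.5,131.5). Next is the middle cup.

>>> step_arm(
  plan=[
    [0.03, 0.07, 0, 0.02, 87.6],
    [0.09, 0.2, 0, 0.045, 87.6],
    [0.15, 0.33, 0, 0.045, 87.6],
    [0.22, 0.46, 0, 0.045, 87.6],
    [0.28, 0.59, 0, 0.045, 87.6],
    [0.34, 0.72, 0, 0.045, 87.6],
    [0.4, 0.85, 0, 0.045, 87.6],
    [0.438, 0.92, 0, 0.045, 87.6],
    [0.438, 0.92, 0, 0.045, 87.6],
    [0.438, 0.92, 0, 0.045, 87.6],
  ],
)

```text
time_s: 18.92
tcp_pos: [0.4587, 0.0708, 0.3493]
eef_rot: [180.0, -0.0, -179.8]
contact_force: [0.4, -0.4, 0.7]
gripper_width: 0.0874
gripper_force: 0.0
```

```bash
python3 - <<'E'
from cup import *
np.set_printoptions(precision=4,suppress=True)
print(r.get_state()['tcp_pos'])
measure((.487,.068,.525,.068),.030,.148,.035,.0365,"pics/m1.png")
E
```

```text
[0.4587 0.0708 0.3493]
pred rim [279.8041 181.8221] 24.3156553600897 grip [279.3359 238.2812] found [[275.5, 182.5, 23.0], [100.5, 220.5, 25.200000762939453], [61.5, 197.5, 26.399999618530273]]
blob [279.3282 235.3436] [271 230  18  12 195] ((279.5, 235.5), (11.0, 17.0), 90.0) [0.5233 0.068  0.153 ] rim [0.488  0.0618 0.03  ] yaw (np.float64(9.892521918755039), np.float64(0.035849823780304706))
blob [  7.5736 241.1002] [  0 218  23  37 469] ((11.0, 236.0), (36.0, 22.0), 90.0) [ 0.5331 -0.2572  0.153 ] rim [0.488  0.0618 0.03  ] yaw (np.float64(-81.96144839774317), np.float64(0.32215788772512494))
```

```bash
python3 - <<'E'
from hand import *
np.set_printoptions(precision=4,suppress=True)
im=cv2.imread("pics/m1.png");h=cv2.cvtColor(im,cv2.COLOR_BGR2HSV);m=h[:,:,1]<50
show(m,150,258,240,320,4,2)
v=h[:,:,2]
for y in range(222,252,2): print(y,"".join("#" if q<45 else "%" if q<65 else "+" if q<90 else "-" if q<140 else "." for q in v[y,255:305]))
E
```

```text
150 ........................................
154 ........................................
158 ................######..................
162 ............##############..............
166 ..........##################............
170 .........#####################..........
174 ........#######################.........
178 .......########################.........
182 .......########################.........
186 .......########################.........
190 ........######################..........
194 .........#####################..........
198 ..........##################............
202 .............#############..............
206 ................#########...............
210 ................#####..##...............
214 ................#.......#...............
218 ................#.......#...............
222 ...............##......##...............
226 ................#######.................
230 ........................................
234 ........................................
238 ........................................
242 ........................................
246 ................
[... 239 characters left out ...]
.....-----++----+-----..................
228 ..................---+++++++++---.................
230 ...............----++++%+%%%%++++--...............
232 ..............--+%%%%%%%%%%%%%%%%+-...............
234 ..............-+%%%%%%%%%%%%%%%%%+-...............
236 ..............-+%%%%%%%%%%%%%%%%%+--..............
238 ..............-+%%%%%%%%%%%%%%%%%%--..............
240 ..............--%%%%%%%%%%%%%%++++--..............
242 ...............--------------.....................
244 ..................................................
246 ..................................................
248 ..................................................
250 ..................................................
```

Middle rim at (278,181), grip at (279,235): grip (0.524, 0.068), yaw about 4.5°. This time I'll close across the grip's 10 mm side so the cup can't swing.

```bash
python3 -c "
from h import *
go(.524,.068,.25,-119.8)"
```

```text
shares [-0.2598 -0.0091  0.3967] turn -1.0018 rows>= 2.8433598279757915 8.394824012004932
```

>>> step_arm(
  plan=[
    [-0.04, 0, 0.05, -0.1, 80],
    [-0.09, 0, 0.12, -0.21, 70],
    [-0.14, 0, 0.2, -0.32, 60],
    [-0.2, -0.009, 0.28, -0.43, 60],
    [-0.26, -0.009, 0.36, -0.54, 60],
    [-0.26, -0.009, 0.397, -0.65, 60],
    [-0.26, -0.009, 0.397, -0.76, 60],
    [-0.26, -0.009, 0.397, -0.87, 60],
    [-0.26, -0.009, 0.397, -0.98, 60],
    [-0.26, -0.009, 0.397, -1, 60],
    [-0.26, -0.009, 0.397, -1, 60],
  ],
)

```text
time_s: 19.88
tcp_pos: [0.5247, 0.0669, 0.2498]
eef_rot: [180.0, -0.1, -120.2]
contact_force: [-0.3, -0.4, 0.1]
gripper_width: 0.0597
gripper_force: 0.0
```

```bash
python3 -c "
from h import *
go(.524,.068,.2,-85.5)
go(.524,.068,.108,-85.5)"
```

```text
shares [-0.0028  0.0045  0.1991] turn -0.5778 rows>= 1.1939636949152974 4.842139007363456
shares [-0.0032  0.0042  0.5671] turn -0.5778 rows>= 3.3999261718520275 4.842139007363456
```

>>> step_arm(
  plan=[
    [-0.003, 0.004, 0.03, -0.11, 60],
    [-0.003, 0.004, 0.06, -0.22, 60],
    [-0.003, 0.004, 0.1, -0.33, 60],
    [-0.003, 0.004, 0.14, -0.44, 60],
    [-0.003, 0.004, 0.18, -0.55, 60],
    [-0.003, 0.004, 0.25, -0.578, 60],
    [-0.003, 0.004, 0.32, -0.578, 60],
    [-0.003, 0.004, 0.4, -0.578, 60],
    [-0.003, 0.004, 0.48, -0.578, 60],
    [-0.003, 0.004, 0.54, -0.578, 60],
    [-0.003, 0.004, 0.567, -0.578, 60],
    [-0.003, 0.004, 0.567, -0.578, 60],
  ],
)

```text
time_s: 20.88
tcp_pos: [0.5231, 0.0682, 0.107]
eef_rot: [179.8, -0.1, -85.5]
contact_force: [-0.1, 0.5, -0.4]
gripper_width: 0.0597
gripper_force: 0.0
```

>>> step_arm(
  plan=[
    [0, 0, 0, 0, 50],
    [0, 0, 0, 0, 40],
    [0, 0, 0, 0, 30],
    [0, 0, 0, 0, 20],
    [0, 0, 0, 0, 10],
    [0, 0, 0, 0, 3],
    [0, 0, 0, 0, 3],
    [0, 0, 0, 0, 3],
    [0, 0, 0, 0, 3],
    [0, 0, 0, 0, 3],
    [0, 0, 0, 0, 3],
  ],
  newtons=40,
)

```text
time_s: 21.8
tcp_pos: [0.5237, 0.0689, 0.1084]
eef_rot: [180.0, -0.0, -85.3]
contact_force: [0.6, 0.4, -2.1]
gripper_width: 0.0097
gripper_force: 40.0
```

>>> step_arm(
  plan=[
    [0, 0, -0.02, 0, 3],
    [0, 0, -0.06, 0, 3],
    [0, 0, -0.13, 0, 3],
    [0, 0, -0.22, 0, 3],
    [0, 0, -0.32, 0, 3],
    [0, 0, -0.42, 0, 3],
    [0, 0, -0.52, 0, 3],
    [0, 0, -0.6, 0, 3],
    [0, 0, -0.64, 0, 3],
    [0, 0, -0.64, 0, 3],
  ],
  newtons=60,
)

```text
time_s: 22.63
tcp_pos: [0.5251, 0.0693, 0.2717]
eef_rot: [-179.7, 0.1, -85.3]
contact_force: [0.1, 0.9, -1.4]
gripper_width: 0.0092
gripper_force: 60.0
```

```bash
python3 - <<'E'
from hand import *
np.set_printoptions(precision=4,suppress=True)
s=r.get_state();print(s['tcp_pos'],s['contact_force'],s['gripper_width'])
I=eyes.camera_model("wrist")["hand_eye"]
P=lambda *p:proj("wrist",np.array(p,float),I)
gz=-.0396
c=P(0,.0365,gz+.118);print("pred rim",c,"edges",P(.035,.0365,gz+.118),P(0,.0715,gz+.118),P(0,.0015,gz+.118),"strap mid",P(0,0,gz+.046))
cv2.imwrite("pics/m2.png",eyes.capture("wrist")[:,:,::-1])
h=cv2.cvtColor(cv2.imread("pics/m2.png"),cv2.COLOR_BGR2HSV);show(h[:,:,1]<50,150,260,240,460,5,3)
E
```

```text
[0.5251 0.0693 0.2717] [ 0.0829  0.8612 -1.3845] 0.00918167434920228
pred rim [327.7501 211.0039] edges [329.4758 166.0099] [372.722  211.0116] [282.4635 210.9974] strap mid [280.5213 246.3688]
150 ..........................................................................
155 ..........................................................................
160 ..........................................................................
165 ......................#############.......................................
170 ....................##################....................................
175 ..................######################..................................
180 .................########################.................................
185 ................###########################...............................
190 .............##############################...............................
195 .............###############################..............................
200 .............###############################..............................
205 .............############################..#..............................
210 .............###########################...##.............................
215 .............###########################...#..............................
220 .............##########################...##..............................
225 .............##.######################...##...............................
230 .............##..####################...##................................
235 .............##...#######################.................................
240 .............##....####################...................................
245 .............##.......###############.....................................
250 .............##...........######..........................................
255 #######..............#######..............................................
```

The middle cup is upright in the hand, with its rim centre at (329,209) as predicted. Carrying it to in front of the hook.

```bash
python3 -c "
from h import *
go(.478,-.1593,.25,-87.3)"
```

```text
shares [0.8961 0.2591 0.0765] turn 0.0331 rows>= 5.611017914898092 0.27772954120326926
```

>>> step_arm(
  plan=[
    [0.03, 0.03, 0, 0, 3],
    [0.09, 0.08, 0, 0.01, 3],
    [0.18, 0.14, 0, 0.02, 3],
    [0.28, 0.2, 0, 0.033, 3],
    [0.38, 0.25, 0, 0.033, 3],
    [0.48, 0.259, 0.02, 0.033, 3],
    [0.58, 0.259, 0.04, 0.033, 3],
    [0.68, 0.259, 0.06, 0.033, 3],
    [0.78, 0.259, 0.076, 0.033, 3],
    [0.86, 0.259, 0.076, 0.033, 3],
    [0.896, 0.259, 0.076, 0.033, 3],
    [0.896, 0.259, 0.076, 0.033, 3],
  ],
)

```text
time_s: 23.68
tcp_pos: [0.4761, -0.1615, 0.2483]
eef_rot: [179.8, -0.0, -87.5]
contact_force: [-0.1, -0.5, -1.1]
gripper_width: 0.0095
gripper_force: 60.0
```

```bash
python3 -c "
from h import *
go(.478,-.1593,.216,-87.3)"
```

```text
shares [-0.0085 -0.0082  0.1294] turn -0.0027 rows>= 0.7787424884790974 0.02221052033806851
```

>>> step_arm(
  plan=[
    [0, 0, 0.03, 0, 3],
    [-0.008, -0.008, 0.07, 0, 3],
    [-0.008, -0.008, 0.11, -0.003, 3],
    [-0.008, -0.008, 0.129, -0.003, 3],
    [-0.008, -0.008, 0.129, -0.003, 3],
    [-0.008, -0.008, 0.129, -0.003, 3],
  ],
)

```text
time_s: 24.18
tcp_pos: [0.4795, -0.157, 0.2169]
eef_rot: [179.9, -0.0, -87.1]
contact_force: [-0.2, 1.0, -1.2]
gripper_width: 0.0092
gripper_force: 60.0
```

```bash
python3 - <<'E'
from hand import *
np.set_printoptions(precision=4,suppress=True)
s=r.get_state();print(s['tcp_pos'],s['eef_rot'],s['contact_force']); T=wristT(s)
cv2.imwrite("pics/m3.png",eyes.capture("wrist")[:,:,::-1])
for p in [(.5224,-.1577,.1885),(.53,-.157,.1745),(.56,-.1555,.1745),(.585,-.154,.1745)]: print(p,proj("wrist",np.array(p),T))
h=cv2.cvtColor(cv2.imread("pics/m3.png"),cv2.COLOR_BGR2HSV);v=h[:,:,2]
for y in range(190,262,4): print(y,"".join("#" if q<50 else "+" if q<90 else "-" if q<130 else "." if q<165 else " " for q in v[y,100:340:3]))
go(.535,-.1566,.216,-87.3)
go(.572,-.1549,.216,-87.3)
E
```

```text
[ 0.4795 -0.157   0.2169] [179.9407  -0.0068 -87.0524] [-0.2452  1.0017 -1.2162]
(0.5224, -0.1577, 0.1885) [213.2916 229.0399]
(0.53, -0.157, 0.1745) [205.7671 222.5621]
(0.56, -0.1555, 0.1745) [161.78   222.4601]
(0.585, -0.154, 0.1745) [125.6871 222.7058]
190 .+###+++++++++----------------------...        .--------.   -.+..----.    ......
194 ####-.-+++++-----+--------------------------------------.   ---.------..    ....
198 +###-..-++-----+++----.---------------------------------    ---------------..---
202 +###+..------+++++-----.--------------------------------    --------------------
206 +####..-----++++++-.---.------------------------------+.    --------------------
210 +####-----++++++++-----..----------------------------+-     --------------------
214 +#########+-------------.-----------------------------..    --.----------..--..-
218 ++########+-......................-------------------...    --.-------.-.---.-.-
222 ++########+.                      ----------------+-..-     --.------------.-..-
226 ..#########+----.           .-------...--------+++-.        -. .----..-..
[... 167 characters left out ...]
----------
238 --+########+.                       .-----....              --    .-------------
242 ---######+-..                                               --      .-----------
246 ---#####+.....                                              --        ..--------
250 -------.......                                             .--                  
254 ------........                                .........++++###++-+-........     
258 -----.--....-+--------------------.-----------++++-----######+##+#+-----+++-....
shares [ 0.0091 -0.2205  0.0057] turn 0.004 rows>= 1.3235214214747923 0.03322947626870211
shares [ 0.0098 -0.3687  0.0057] turn 0.004 rows>= 2.2112287061573266 0.03322947626870211
```

The bar is visible at rows 218-226, against a predicted 222, so alignment is good. Inserting.

>>> step_arm(
  plan=[
    [0.003, -0.04, 0.003, 0.004, 3],
    [0.005, -0.08, 0.004, 0.004, 3],
    [0.005, -0.12, 0.004, 0.004, 3],
    [0.005, -0.16, 0.004, 0.004, 3],
    [0.005, -0.2, 0.004, 0.004, 3],
    [0.005, -0.22, 0.004, 0.004, 3],
    [0.005, -0.22, 0.004, 0.004, 3],
  ],
)

```text
time_s: 24.82
tcp_pos: [0.5359, -0.1559, 0.2158]
eef_rot: [180.0, -0.0, -87.3]
contact_force: [-0.1, 0.0, -1.6]
gripper_width: 0.0091
gripper_force: 60.0
```

>>> step_arm(
  plan=[
    [0, -0.03, 0, 0, 3],
    [0, -0.06, 0, 0, 3],
    [0, -0.09, 0, 0, 3],
    [0, -0.12, 0, 0, 3],
    [0, -0.145, 0, 0, 3],
    [0, -0.145, 0, 0, 3],
    [0, -0.145, 0, 0, 3],
  ],
)

```text
time_s: 25.4
tcp_pos: [0.571, -0.1542, 0.216]
eef_rot: [180.0, 0.0, -87.3]
contact_force: [0.0, 0.0, -0.9]
gripper_width: 0.0092
gripper_force: 60.0
```

```bash
python3 - <<'E'
from hand import *
np.set_printoptions(precision=4,suppress=True)
s=r.get_state();print(s['tcp_pos'],s['eef_rot'],s['contact_force']); T=wristT(s)
cv2.imwrite("pics/m4.png",eyes.capture("wrist")[:,:,::-1])
print("plate",proj("wrist",np.array([.589,-.175,.1715]),T),"L rim front/back/near",[proj("wrist",np.array(p),T) for p in((.4885,-.157,.0945),(.5825,-.155,.0945),(.536,-.204,.0945))],"L grip top corner",proj("wrist",np.array([.582,-.165,.2025]),T))
I=eyes.camera_model("wrist")["hand_eye"]; print("M rim",[proj("wrist",np.array(p),I) for p in((0,.0365,.0784),(.035,.0365,.0784),(0,.0715,.0784))])
v=cv2.cvtColor(cv2.imread("pics/m4.png"),cv2.COLOR_BGR2HSV)[:,:,2]
for y in range(100,262,5): print(y,"".join("#" if q<50 else "+" if q<90 else "-" if q<130 else "." if q<165 else " " for q in v[y,190:430:3]))
E
```

```text
[ 0.571  -0.1542  0.216 ] [179.9628   0.0054 -87.3482] [ 0.008   0.0081 -0.9416]
plate [254.9351 194.3073] L rim front/back/near [array([372.9853, 198.3185]), array([267.5729, 195.6892]), array([324.2511, 142.4073])] L grip top corner [262.7986 223.9479]
M rim [array([327.8017, 211.0209]), array([329.5291, 166.0269]), array([372.7734, 211.0286])]
100                  .....      ...............................                     
105                  .....     ................................                     
110                  ....       ...............................                     
115          ...............    ..............................                      
120         ..................................-..--...........                      
125        .........-----......--..----------------------....                       
130        .........-----......--..----------------------...                        
135        ........------...........---------------------.                          
140        ........-----.............--------------------              
[... 1353 characters left out ...]
                    
225   ......-++++######-. +####. .--.                .-----.--.                     
230   ......-++ -######+--++###.  .-..----------------..... ..                      
235   .......+.        .--++#+#.  ..  ..------------------...                       
240 . ........          --+####- .--    .-----------------.                         
245 ---.-..-.           --+####- .--        .----------..                           
250 --------.             -####- .--                                                
255 --------.       ---------#########++---------.                                  
260 ####################-----###########+----+##############+++++++++++++++++++++++.
```

```bash
python3 - <<'E'
from hand import *
im=cv2.imread("pics/m4.png");h=cv2.cvtColor(im,cv2.COLOR_BGR2HSV)
show(h[:,:,1]<60,120,256,180,420,5,3)
for y in (180,195,205): print(y,h[y,334:382:2,2].tolist())
for y in (160,150): print(y,h[y,240:300:2,2].tolist())
print(h[120:180:2,320,2].tolist())
E
```

```text
120 ................................................................................
125 ..........##############################################........................
130 ..........##############################################........................
135 ...........#############################################........................
140 ...........#############################################........................
145 ...........#############################################........................
150 ...........##############################################.......................
155 ...........################################################.....................
160 ...........##################################################...................
165 ...........##################################################...................
170 ...........####################################################.................
175 ...........####################################################.................
180 ...........#####################################################............
[... 1407 characters left out ...]
5 [152, 152, 152, 151, 152, 151, 141, 111, 107, 106, 106, 107, 106, 104, 94, 109, 128, 162, 167, 196, 208, 210, 206, 206]
205 [114, 106, 105, 106, 107, 109, 109, 111, 111, 111, 113, 114, 116, 114, 108, 111, 115, 133, 164, 183, 205, 205, 202, 202]
160 [107, 107, 108, 131, 150, 151, 151, 150, 150, 150, 152, 150, 149, 148, 149, 148, 148, 141, 106, 95, 132, 133, 135, 150, 158, 158, 159, 158, 159, 157]
150 [109, 108, 109, 108, 115, 144, 150, 149, 147, 147, 148, 149, 147, 148, 149, 150, 150, 151, 150, 150, 149, 147, 130, 99, 89, 99, 115, 126, 128, 126]
[132, 106, 103, 105, 105, 107, 107, 105, 104, 102, 101, 120, 118, 105, 104, 104, 105, 104, 102, 101, 96, 96, 98, 137, 168, 163, 154, 152, 153, 152]
```

The large rim's centre is at column 320, as predicted, so the cups are coaxial within 2 mm. Lowering.

>>> step_arm(
  plan=[
    [0, 0, 0.015, 0, 3],
    [0, 0, 0.03, 0, 3],
    [0, 0, 0.045, 0, 3],
    [0, 0, 0.06, 0, 3],
    [0, 0, 0.06, 0, 3],
  ],
)

```text
time_s: 25.87
tcp_pos: [0.5702, -0.1542, 0.2003]
eef_rot: [179.9, 0.0, -87.4]
contact_force: [0.3, 0.5, -2.4]
gripper_width: 0.0098
gripper_force: 60.0
```

>>> step_arm(
  plan=[
    [0, 0, 0.015, 0, 3],
    [0, 0, 0.03, 0, 3],
    [0, 0, 0.045, 0, 3],
    [0, 0, 0.055, 0, 3],
    [0, 0, 0.055, 0, 3],
  ],
)

```text
time_s: 26.28
tcp_pos: [0.5705, -0.1542, 0.1868]
eef_rot: [179.9, 0.0, -87.4]
contact_force: [0.9, 0.1, -0.8]
gripper_width: 0.0094
gripper_force: 60.0
```

>>> step_arm(
  plan=[
    [0, 0, 0.005, 0, 3],
    [0, 0, 0.01, 0, 3],
    [0, 0, 0.01, 0, 3],
  ],
)

```text
time_s: 26.53
tcp_pos: [0.5708, -0.1543, 0.185]
eef_rot: [180.0, 0.0, -87.4]
contact_force: [0.5, -0.6, -1.5]
gripper_width: 0.0093
gripper_force: 60.0
```

>>> step_arm(
  plan=[
    [0, 0, 0.005, 0, 3],
    [0, 0, 0.01, 0, 3],
    [0, 0, 0.01, 0, 3],
  ],
)

```text
time_s: 26.78
tcp_pos: [0.5707, -0.1542, 0.1824]
eef_rot: [180.0, 0.0, -87.4]
contact_force: [-0.3, 0.6, -1.7]
gripper_width: 0.0092
gripper_force: 60.0
```

>>> step_arm(
  plan=[
    [0, 0, 0.003, 0, 3],
    [0, 0, 0.006, 0, 3],
    [0, 0, 0.006, 0, 3],
  ],
)

```text
time_s: 27.03
tcp_pos: [0.5709, -0.1543, 0.1811]
eef_rot: [-180.0, -0.0, -87.3]
contact_force: [0.8, -0.5, -1.2]
gripper_width: 0.0097
gripper_force: 60.0
```

>>> step_arm(
  plan=[
    [0, 0, 0.004, 0, 3],
    [0, 0, 0.004, 0, 3],
  ],
)

```text
time_s: 27.2
tcp_pos: [0.5711, -0.1543, 0.1807]
eef_rot: [-180.0, -0.0, -87.3]
contact_force: [-0.7, 0.6, 3.1]
gripper_width: 0.0094
gripper_force: 60.0
```

>>> step_arm(
  plan=[
    [0, 0, 0.004, 0, 3],
    [0, 0, 0.004, 0, 3],
  ],
)

```text
time_s: 27.37
tcp_pos: [0.5712, -0.1544, 0.1804]
eef_rot: [-179.9, -0.0, -87.3]
contact_force: [-2.6, 0.9, 8.6]
gripper_width: 0.0095
gripper_force: 60.0
```

The hook carries it (8.6 N). Ease off and open slowly.

>>> step_arm(
  plan=[
    [0, 0, -0.003, 0, 3],
    [0, 0, -0.003, 0, 9],
    [0, 0, -0.003, 0, 11],
    [0, 0, -0.003, 0, 13],
    [0, 0, -0.003, 0, 15],
    [0, 0, -0.003, 0, 17],
    [0, 0, -0.003, 0, 19],
    [0, 0, -0.003, 0, 22],
    [0, 0, -0.003, 0, 26],
    [0, 0, -0.003, 0, 26],
    [0, 0, -0.003, 0, 26],
  ],
)

```text
time_s: 28.28
tcp_pos: [0.5709, -0.1542, 0.1798]
eef_rot: [-180.0, 0.0, -87.3]
contact_force: [-0.5, -0.7, -0.2]
gripper_width: 0.0259
gripper_force: 0.0
```

>>> step_arm(
  plan=[
    [0, 0, -0.02, 0, 26],
    [0, 0, -0.06, 0, 26],
    [0, 0, -0.12, 0, 26],
    [0, 0, -0.2, 0, 26],
    [0, 0, -0.3, 0, 40],
    [0, 0, -0.4, 0, 60],
    [0, 0, -0.5, 0, 60],
    [0, 0, -0.6, 0, 60],
    [0, 0, -0.68, 0, 60],
    [0, 0, -0.68, 0, 60],
    [0, 0, -0.68, 0, 60],
  ],
)

```text
time_s: 29.2
tcp_pos: [0.5714, -0.1543, 0.3522]
eef_rot: [-179.8, -0.0, -87.3]
contact_force: [-0.1, -0.2, -0.5]
gripper_width: 0.0592
gripper_force: 0.0
```

```bash
python3 - <<'E'
from h import *
s=r.get_state();print(s['tcp_pos'])
go(.53,.05,.38,180)
E
```

```text
[ 0.57138146 -0.15431405  0.35217638]
shares [-0.824   0.1271 -0.1119] turn 1.5442 rows>= 5.043434490565692 12.940337560006505
```

```bash
python3 - <<'E'
from h import *
s=r.get_state()
cv2.imwrite("pics/n0.png",eyes.capture("wrist")[:,:,::-1]); np.save("Tn0.npy",wristT(s))
go(.595,.06,.37,-123)
E
```

```text
shares [-0.8512 -0.1363 -0.077 ] turn 0.5942 rows>= 5.188688663760457 4.9795496505706565
```

>>> step_arm(
  plan=[
    [-0.05, 0, -0.03, 0.08, 60],
    [-0.16, -0.02, -0.077, 0.18, 60],
    [-0.28, -0.04, -0.077, 0.28, 60],
    [-0.4, -0.06, -0.077, 0.38, 60],
    [-0.52, -0.08, -0.077, 0.48, 60],
    [-0.64, -0.1, -0.077, 0.594, 60],
    [-0.76, -0.12, -0.077, 0.594, 60],
    [-0.851, -0.136, -0.077, 0.594, 60],
    [-0.851, -0.136, -0.077, 0.594, 60],
  ],
)

```text
time_s: 30.0
tcp_pos: [0.5948, 0.0635, 0.3673]
eef_rot: [179.9, -0.1, -122.8]
contact_force: [0.2, -1.0, 0.5]
gripper_width: 0.06
gripper_force: 0.0
```

```bash
python3 - <<'E'
from h import *
go(.615,.19,.37,-123)
E
```

```text
shares [-0.469   0.2065 -0.0109] turn 0.0031 rows>= 3.073170564277405 0.025578763945424392
```

>>> step_arm(
  plan=[
    [-0.09, 0.04, 0, 0, 60],
    [-0.2, 0.09, 0, 0, 60],
    [-0.31, 0.14, 0, 0, 60],
    [-0.42, 0.19, 0, 0, 60],
    [-0.469, 0.206, 0, 0, 60],
    [-0.469, 0.206, 0, 0, 60],
    [-0.469, 0.206, 0, 0, 60],
  ],
)

```text
time_s: 30.58
tcp_pos: [0.6154, 0.1864, 0.3679]
eef_rot: [179.9, -0.1, -122.9]
contact_force: [-0.3, -0.7, 0.2]
gripper_width: 0.0602
gripper_force: 0.0
```

```bash
python3 - <<'E'
from cup import *
from hand import show
np.set_printoptions(precision=4,suppress=True)
s=r.get_state();T=wristT(s);print(s['tcp_pos'],s['eef_rot']);np.save("Ts1.npy",T)
measure((.6335,.2434,.6596,.2328),.028,.166,.024,.0255,"pics/s1.png")
h=cv2.cvtColor(cv2.imread("pics/s1.png"),cv2.COLOR_BGR2HSV)
show(h[:,:,1]<50,140,256,220,400,4,2)
E
```

```text
[0.6154 0.1864 0.3679] [ 179.9471   -0.1179 -122.9297]
pred rim [291.2898 198.9664] 15.23826528192421 grip [270.5415 236.3504] found [[289.5, 200.5, 14.100000381469727], [318.5, 249.5, 15.199999809265137], [226.5, 228.5, 14.0]]
blob [270.2407 233.3765] [267 221   7  26 162] ((270.0, 233.5), (25.0, 6.0), 90.0) [0.659  0.2311 0.171 ] rim [0.6371 0.244  0.028 ] yaw (np.float64(-30.35761475693549), np.float64(0.02545290384900847))
blob [162.4398 112.839 ] [ 105   52  119  119 1801] ((163.87045288085938, 111.44627380371094), (93.273193359375, 89.41783905029297), 61.189208984375) [0.6802 0.0584 0.171 ] rim [0.6371 0.244  0.028 ] yaw (np.float64(-76.90620491470132), np.float64(0.1905266237225654))
140 ..........................................................................................
144 ..........................................................................................
148 ..........................................................................................
152 ..........................................................................................
156 ................
[... 1654 characters left out ...]
...................................
228 ..........................................................................................
232 ..........................................................................................
236 ..........................................................................................
240 ..........................................................................................
244 ..........................................................................................
248 ..........................................................................................
252 ..........................................................................................
```

Small cup rim at (289.5,200.5), grip at (270,233): grip (0.659, 0.231), yaw about -32°. The rim-to-grip distance of 25.5 mm fits. I'll check how close the look-alikes are.

```bash
python3 - <<'E'
from h import *
np.set_printoptions(precision=4,suppress=True)
print("orange",tri(ray("scene",(280,305)),ray("side",(153,228))),"green",tri(ray("scene",(371,322)),ray("side",(146,282))))
go(.659,.2311,.25,-122);go(.659,.2311,.1264,-122)
E
```

```text
orange (array([0.7672, 0.2362, 0.1589]), [np.float64(0.0009943989394256272), np.float64(0.0009943989394256788)]) green (array([0.6561, 0.3659, 0.1625]), [np.float64(0.0005972053545183965), np.float64(0.000597205354518365)])
shares [-0.2479 -0.0475  0.4734] turn -0.0163 rows>= 3.2164052393767593 0.13652572532046478
shares [-0.2486 -0.0478  0.9678] turn -0.0163 rows>= 5.997335600501167 0.13652572532046478
```

>>> step_arm(
  plan=[
    [-0.08, -0.02, 0.1, 0, 50],
    [-0.17, -0.04, 0.24, -0.016, 45],
    [-0.248, -0.048, 0.38, -0.016, 45],
    [-0.248, -0.048, 0.5, -0.016, 45],
    [-0.248, -0.048, 0.6, -0.016, 45],
    [-0.248, -0.048, 0.7, -0.016, 45],
    [-0.248, -0.048, 0.8, -0.016, 45],
    [-0.248, -0.048, 0.88, -0.016, 45],
    [-0.248, -0.048, 0.94, -0.016, 45],
    [-0.248, -0.048, 0.968, -0.016, 45],
    [-0.248, -0.048, 0.968, -0.016, 45],
    [-0.248, -0.048, 0.968, -0.016, 45],
  ],
)

```text
time_s: 31.63
tcp_pos: [0.6599, 0.2309, 0.1279]
eef_rot: [-180.0, 0.0, -122.1]
contact_force: [0.3, -0.0, 0.2]
gripper_width: 0.0451
gripper_force: 0.0
```

>>> step_arm(
  plan=[
    [0, 0, 0, 0, 40],
    [0, 0, 0, 0, 30],
    [0, 0, 0, 0, 20],
    [0, 0, 0, 0, 10],
    [0, 0, 0, 0, 3],
    [0, 0, 0, 0, 3],
    [0, 0, 0, 0, 3],
    [0, 0, 0, 0, 3],
    [0, 0, 0, 0, 3],
  ],
  newtons=40,
)

```text
time_s: 32.38
tcp_pos: [0.6595, 0.2318, 0.1273]
eef_rot: [-180.0, 0.0, -122.0]
contact_force: [-0.5, -0.6, 1.2]
gripper_width: 0.0099
gripper_force: 40.0
```

Gripped at 9.9 mm. Grip centre is 38.7 mm above the TCP. Lifting.

>>> step_arm(
  plan=[
    [0, 0, -0.02, 0, 3],
    [0, 0, -0.06, 0, 3],
    [0, 0, -0.13, 0, 3],
    [0, 0, -0.22, 0, 3],
    [0, 0, -0.32, 0, 3],
    [0, 0, -0.42, 0, 3],
    [0, 0, -0.52, 0, 3],
    [0, 0, -0.62, 0, 3],
    [0, 0, -0.7, 0, 3],
    [0, 0, -0.74, 0, 3],
    [0, 0, -0.74, 0, 3],
  ],
  newtons=60,
)

```text
time_s: 33.3
tcp_pos: [0.6604, 0.232, 0.3156]
eef_rot: [-179.9, 0.2, -122.0]
contact_force: [0.4, 0.5, -1.0]
gripper_width: 0.0098
gripper_force: 60.0
```

```bash
python3 - <<'E'
from hand import *
np.set_printoptions(precision=4,suppress=True)
s=r.get_state();print(s['tcp_pos'],s['contact_force'],s['gripper_width'])
I=eyes.camera_model("wrist")["hand_eye"]
P=lambda *p:proj("wrist",np.array(p,float),I)
gz=-.0387
print("pred rim",P(0,.0255,gz+.138),"edges",P(.024,.0255,gz+.138),P(-.024,.0255,gz+.138),P(0,.0495,gz+.138),P(0,.0015,gz+.138))
cv2.imwrite("pics/s2.png",eyes.capture("wrist")[:,:,::-1])
h=cv2.cvtColor(cv2.imread("pics/s2.png"),cv2.COLOR_BGR2HSV);show(h[:,:,1]<50,150,256,240,400,4,3)
go(.60,.06,.29,-100)
# middle/large state from n0 (before leaving): predicted px vs
T=np.load("Tn0.npy")
print("M rim",proj("wrist",np.array([.536,-.156,.1025]),T),"rad",.035,"Mgrip top",proj("wrist",np.array([.571,-.154,.2305]),T))
h=cv2.cvtColor(cv2.imread("pics/n0.png"),cv2.COLOR_BGR2HSV);v=h[:,:,2]
for y in range(120,256,4): print(y,"".join("#" if q<50 else "+" if q<90 else "-" if q<130 else "." if q<165 else " " for q in v[y,220:400:2]))
E
```

```text
[0.6604 0.232  0.3156] [ 0.3794  0.5478 -1.0325] 0.009823668082713462
pred rim [312.2584 203.7972] edges [312.992  175.2047] [311.5327 231.1179] [341.1529 203.8152] [283.2774 203.786 ]
150 ......................................................
154 ......................................................
158 ......................................................
162 ......................................................
166 ......................................................
170 ......................................................
174 .....................######...........................
178 ..................###########.........................
182 .................#############........................
186 ..............#.################......................
190 ..............#.################......................
194 ..............###################.....................
198 ..............####################....................
202 .............#####################....................
206 ..............####################....................
210 .............#############
[... 3286 characters left out ...]
                 
224 -----.                                                                                    
228 -----.                                                                                    
232 .---.                                                                                     
236 .--..                                                                                     
240 .....                                                                                     
244 ###+-                                                                                     
248 ####-                                                                                     
252 ####.    ....
```

The small cup is upright in the hand, with its rim centre at (312,203) as predicted. In the view over the stand, the middle cup's grip is at (287,193). It leans about 5°, so I'll bring the small strap in at x≈0.562, just in front of that grip.

```bash
python3 - <<'E'
from h import *
go(.57,.05,.30,-100)
E
```

```text
shares [ 0.8072 -0.0819  0.0508] turn -0.3672 rows>= 4.874012151656072 3.0771699458389605
```

>>> step_arm(
  plan=[
    [0.03, 0, 0, -0.03, 3],
    [0.09, -0.01, 0.01, -0.08, 3],
    [0.17, -0.02, 0.02, -0.14, 3],
    [0.27, -0.03, 0.03, -0.2, 3],
    [0.38, -0.04, 0.04, -0.26, 3],
    [0.49, -0.05, 0.05, -0.32, 3],
    [0.6, -0.06, 0.05, -0.367, 3],
    [0.7, -0.07, 0.05, -0.367, 3],
    [0.77, -0.08, 0.05, -0.367, 3],
    [0.807, -0.082, 0.05, -0.367, 3],
    [0.807, -0.082, 0.05, -0.367, 3],
  ],
)

```text
time_s: 34.27
tcp_pos: [0.5689, 0.0484, 0.2992]
eef_rot: [180.0, -0.0, -100.1]
contact_force: [-0.1, -0.5, -0.4]
gripper_width: 0.0095
gripper_force: 59.9
```

```bash
python3 - <<'E'
from h import *
go(.478,-.1593,.27,-87.3)
E
```

```text
shares [0.8817 0.212  0.1171] turn -0.2135 rows>= 5.481982961621274 1.7888450825098372
```

>>> step_arm(
  plan=[
    [0.03, 0.03, 0, -0.03, 3],
    [0.09, 0.07, 0, -0.07, 3],
    [0.17, 0.12, 0.01, -0.12, 3],
    [0.27, 0.17, 0.02, -0.17, 3],
    [0.38, 0.21, 0.04, -0.213, 3],
    [0.49, 0.212, 0.06, -0.213, 3],
    [0.6, 0.212, 0.08, -0.213, 3],
    [0.7, 0.212, 0.1, -0.213, 3],
    [0.79, 0.212, 0.117, -0.213, 3],
    [0.86, 0.212, 0.117, -0.213, 3],
    [0.882, 0.212, 0.117, -0.213, 3],
    [0.882, 0.212, 0.117, -0.213, 3],
  ],
)

```text
time_s: 35.27
tcp_pos: [0.4795, -0.1587, 0.2697]
eef_rot: [179.9, 0.0, -87.3]
contact_force: [-1.2, 0.9, -1.3]
gripper_width: 0.0095
gripper_force: 59.9
```

```bash
python3 - <<'E'
from h import *
go(.478,-.1593,.2448,-87.3)
E
```

```text
shares [0.0022 0.0061 0.0997] turn -0.0004 rows>= 0.598938813473629 0.003627446272882547
```

>>> step_arm(
  plan=[
    [0, 0, 0.03, 0, 3],
    [0.001, 0, 0.07, 0, 3],
    [0.001, 0, 0.1, 0, 3],
    [0.001, 0, 0.1, 0, 3],
    [0.001, 0, 0.1, 0, 3],
  ],
)

```text
time_s: 35.68
tcp_pos: [0.479, -0.1579, 0.2445]
eef_rot: [179.9, -0.0, -87.2]
contact_force: [0.6, -0.7, -1.7]
gripper_width: 0.0093
gripper_force: 60.0
```

```bash
python3 - <<'E'
from hand import *
np.set_printoptions(precision=4,suppress=True)
s=r.get_state();print(s['tcp_pos'],s['contact_force']);T=wristT(s)
cv2.imwrite("pics/s3.png",eyes.capture("wrist")[:,:,::-1])
for p in [(.53,-.1568,.1745),(.55,-.1558,.1745),(.566,-.167,.2305),(.561,-.167,.2305),(.571,-.167,.2305)]: print(p,proj("wrist",np.array(p),T))
v=cv2.cvtColor(cv2.imread("pics/s3.png"),cv2.COLOR_BGR2HSV)[:,:,2]
for y in range(130,256,4): print(y,"".join("#" if q<50 else "+" if q<90 else "-" if q<130 else "." if q<165 else " " for q in v[y,90:340:3]))
go(.53,-.1569,.2448,-87.3)
go(.562,-.1554,.2448,-87.3)
E
```

```text
[ 0.479  -0.1579  0.2445] [ 0.5676 -0.6822 -1.663 ]
(0.53, -0.1568, 0.1745) [212.4518 212.3654]
(0.55, -0.1558, 0.1745) [185.9395 212.3901]
(0.566, -0.167, 0.2305) [135.294  220.2647]
(0.561, -0.167, 0.2305) [143.5687 220.6665]
(0.571, -0.167, 0.2305) [127.0461 219.8628]
130                 .......-----...........--------------------..                       
134                 .......-----...........-------------------.                         
138                 .......-----...........--.....------------.                         
142                 .......-----.............-----.. .---------                         
146                  ......-----.........-------------...-----.                         
150                  ......-----.....-------------------- .-...                         
154                  ......----.....-+----.      ..-------..-..                         
158                  ......----....-+--.  .........  .-----..--                         
162                  ......------.-+-. .-............. -----...                         
166                  ...--+
[... 1499 characters left out ...]
---+########.                                         --                   
238 -....--------########                                          --                   
242 -....--------########                                          --                   
246 --....-------+######-                                          --                   
250 --....-----.-+#####+                                           --                   
254 ......--------###++.                             .........-+-++#+++--- ........     
shares [ 0.0055 -0.2023  0.0014] turn 0.002 rows>= 1.2133281463137005 0.01667400642705052
shares [ 0.0058 -0.3304  0.0013] turn 0.002 rows>= 1.9813986254722804 0.01667400642705052
```

Bar at rows 208-217, predicted 212: aligned. Middle grip's front face at about x=0.561. Inserting.

>>> step_arm(
  plan=[
    [0.003, -0.04, 0, 0.002, 3],
    [0.005, -0.08, 0, 0.002, 3],
    [0.005, -0.12, 0, 0.002, 3],
    [0.005, -0.16, 0, 0.002, 3],
    [0.005, -0.2, 0, 0.002, 3],
    [0.005, -0.24, 0, 0.002, 3],
    [0.005, -0.28, 0, 0.002, 3],
    [0.005, -0.28, 0, 0.002, 3],
  ],
)

```text
time_s: 36.4
tcp_pos: [0.5512, -0.1562, 0.2447]
eef_rot: [180.0, -0.0, -87.3]
contact_force: [-0.3, 0.8, -1.5]
gripper_width: 0.0094
gripper_force: 60.0
```

>>> step_arm(
  plan=[
    [0, -0.015, 0, 0, 3],
    [0, -0.03, 0, 0, 3],
    [0, -0.045, 0, 0, 3],
    [0, -0.045, 0, 0, 3],
  ],
)

```text
time_s: 36.73
tcp_pos: [0.561, -0.1557, 0.2453]
eef_rot: [-180.0, -0.0, -87.3]
contact_force: [-0.4, -0.2, -0.7]
gripper_width: 0.0099
gripper_force: 60.0
```

```bash
python3 - <<'E'
from hand import *
np.set_printoptions(precision=4,suppress=True)
s=r.get_state();print(s['tcp_pos'],s['contact_force']);T=wristT(s)
cv2.imwrite("pics/s4.png",eyes.capture("wrist")[:,:,::-1])
I=eyes.camera_model("wrist")["hand_eye"];gz=-.0387
P=lambda *p:proj("wrist",np.array(p,float),I)
print("S rim c/top/R/L",P(0,.0255,gz+.138),P(.024,.0255,gz+.138),P(0,.0495,gz+.138),P(0,.0015,gz+.138))
for x in (.536,.541): print("M rim at",x,[proj("wrist",np.array(p),T) for p in((x,-.156,.1025),(x-.035,-.156,.1025),(x+.035,-.156,.1025),(x,-.191,.1025))])
print("Mgrip top front edge .561",proj("wrist",np.array([.561,-.167,.2305]),T),proj("wrist",np.array([.571,-.167,.2305]),T))
v=cv2.cvtColor(cv2.imread("pics/s4.png"),cv2.COLOR_BGR2HSV)[:,:,2]
for y in range(130,258,3): print(y,"".join("#" if q<50 else "+" if q<90 else "-" if q<130 else "." if q<165 else " " for q in v[y,230:400:2]))
E
```

```text
[ 0.561  -0.1557  0.2453] [-0.3759 -0.1779 -0.7141]
S rim c/top/R/L [311.3561 203.835 ] [312.0705 175.2528] [340.246 203.85 ] [282.3805 203.8267]
M rim at 0.536 [array([306.9824, 192.5348]), array([343.7547, 194.2368]), array([269.9912, 190.8517]), array([309.5155, 155.5345])]
M rim at 0.541 [array([301.7077, 192.2931]), array([338.5208, 193.9928]), array([264.698 , 190.6132]), array([304.0893, 155.2726])]
Mgrip top front edge .561 [281.4596 223.3451] [264.5989 222.6006]
130 --------........--.....------------------------------...                             
133 -------.................-----------------------------.                               
136 -------.................-----------------------------.                               
139 -------..................---------------------------.                                
142 -------...................--------------------------.                                
145 -------.................----------------------------.                                
148 ------................---...------------------------.                           
[... 2508 characters left out ...]
                 
235      ..+++#+++. ++++++++---.                                                         
238         .....   +++++##+---.                                                         
241                 +++####++--.                                                         
244                 -#+####++--.                                                         
247                 -######++--.                                                         
250                 -#######+--.                                                         
253                 -#######++++--..--.                                                  
256     -------------#############+++++-------------
```

M's grip sits just behind the small strap with no force, and there is about 5 mm of clearance in front and 7 mm behind. Lowering.

>>> step_arm(
  plan=[
    [0, 0, 0.015, 0, 3],
    [0, 0, 0.03, 0, 3],
    [0, 0, 0.045, 0, 3],
    [0, 0, 0.06, 0, 3],
    [0, 0, 0.06, 0, 3],
  ],
)

```text
time_s: 37.2
tcp_pos: [0.5599, -0.1557, 0.2292]
eef_rot: [179.9, 0.0, -87.4]
contact_force: [-0.4, 0.4, -1.3]
gripper_width: 0.0097
gripper_force: 60.0
```

>>> step_arm(
  plan=[
    [0, 0, 0.015, 0, 3],
    [0, 0, 0.03, 0, 3],
    [0, 0, 0.045, 0, 3],
    [0, 0, 0.05, 0, 3],
    [0, 0, 0.05, 0, 3],
  ],
)

```text
time_s: 37.62
tcp_pos: [0.5602, -0.1557, 0.2173]
eef_rot: [179.9, 0.0, -87.3]
contact_force: [0.2, 1.0, -2.0]
gripper_width: 0.0096
gripper_force: 60.0
```

>>> step_arm(
  plan=[
    [0, 0, 0.006, 0, 3],
    [0, 0, 0.012, 0, 3],
    [0, 0, 0.012, 0, 3],
  ],
)

```text
time_s: 37.87
tcp_pos: [0.5604, -0.1557, 0.2146]
eef_rot: [180.0, 0.0, -87.4]
contact_force: [-0.1, 0.5, -1.0]
gripper_width: 0.0094
gripper_force: 60.0
```

>>> step_arm(
  plan=[
    [0, 0, 0.005, 0, 3],
    [0, 0, 0.01, 0, 3],
    [0, 0, 0.01, 0, 3],
  ],
)

```text
time_s: 38.12
tcp_pos: [0.5604, -0.1557, 0.2121]
eef_rot: [180.0, 0.0, -87.3]
contact_force: [-0.9, -0.3, -1.2]
gripper_width: 0.0097
gripper_force: 60.0
```

>>> step_arm(
  plan=[
    [0, 0, 0.004, 0, 3],
    [0, 0, 0.007, 0, 3],
    [0, 0, 0.007, 0, 3],
  ],
)

```text
time_s: 38.37
tcp_pos: [0.5605, -0.1557, 0.2104]
eef_rot: [180.0, 0.0, -87.3]
contact_force: [-0.5, 0.3, -1.9]
gripper_width: 0.0099
gripper_force: 60.0
```

>>> step_arm(
  plan=[
    [0, 0, 0.004, 0, 3],
    [0, 0, 0.004, 0, 3],
  ],
)

```text
time_s: 38.53
tcp_pos: [0.5607, -0.1558, 0.21]
eef_rot: [-180.0, -0.0, -87.3]
contact_force: [-0.9, 0.7, 1.2]
gripper_width: 0.0096
gripper_force: 60.0
```

>>> step_arm(
  plan=[
    [0, 0, 0.004, 0, 3],
    [0, 0, 0.004, 0, 3],
  ],
)

```text
time_s: 38.7
tcp_pos: [0.5609, -0.1559, 0.2097]
eef_rot: [-179.9, -0.0, -87.3]
contact_force: [-1.4, 1.2, 6.6]
gripper_width: 0.0099
gripper_force: 60.0
```

>>> step_arm(
  plan=[
    [0, 0, -0.003, 0, 3],
    [0, 0, -0.003, 0, 9],
    [0, 0, -0.003, 0, 11],
    [0, 0, -0.003, 0, 13],
    [0, 0, -0.003, 0, 15],
    [0, 0, -0.003, 0, 17],
    [0, 0, -0.003, 0, 19],
    [0, 0, -0.003, 0, 22],
    [0, 0, -0.003, 0, 26],
    [0, 0, -0.003, 0, 26],
    [0, 0, -0.003, 0, 26],
  ],
)

```text
time_s: 39.62
tcp_pos: [0.5606, -0.1557, 0.2094]
eef_rot: [-180.0, -0.0, -87.3]
contact_force: [-0.5, -0.2, 0.5]
gripper_width: 0.026
gripper_force: 0.0
```

>>> step_arm(
  plan=[
    [0, 0, -0.02, 0, 26],
    [0, 0, -0.06, 0, 26],
    [0, 0, -0.12, 0, 26],
    [0, 0, -0.2, 0, 26],
    [0, 0, -0.3, 0, 40],
    [0, 0, -0.4, 0, 60],
    [0, 0, -0.5, 0, 60],
    [0, 0, -0.55, 0, 60],
    [0, 0, -0.55, 0, 60],
    [0, 0, -0.55, 0, 60],
  ],
)

```text
time_s: 40.45
tcp_pos: [0.5609, -0.1557, 0.3485]
eef_rot: [-179.8, 0.0, -87.3]
contact_force: [0.0, 0.6, -0.9]
gripper_width: 0.058
gripper_force: 0.0
```

```bash
python3 - <<'E'
from hand import *
np.set_printoptions(precision=4,suppress=True)
s=r.get_state();print(s['tcp_pos'],s['contact_force']);T=wristT(s)
cv2.imwrite("pics/f1.png",eyes.capture("wrist")[:,:,::-1])
for n,p in dict(S=(.559,-.1555,.2585),M=(.568,-.155,.2305),L=(.585,-.154,.2025)).items(): print(n,proj("wrist",np.array(p),T))
v=cv2.cvtColor(cv2.imread("pics/f1.png"),cv2.COLOR_BGR2HSV)[:,:,2]
for y in range(130,250,4): print(y,"".join("#" if q<50 else "+" if q<90 else "-" if q<130 else "." if q<165 else " " for q in v[y,220:380:2]))
E
```

```text
[ 0.5609 -0.1557  0.3485] [ 0.0365  0.5797 -0.8596]
S [283.1917 207.2992]
M [272.7831 198.622 ]
L [255.62   191.4447]
130 .--......--------.......--...-------++++++---+++-+++-.                          
134  --......--------............---++--....--.....----+-                           
138  ........-------..-........----------+-++----+---..--                           
142 ..-......-------....----.------++++++-------++-+--+-..                          
146  .-......------.......--------+++----------------++++-..                        
150  .---...-------...---..------+---+++++++++++++---.--+---.                       
154  .-.-..--+++++----+++------++--++++--.......--+++-.---.--.                      
158  .--.--+++++++---++++++--+++---++-.-------.--..----.--.---.                     
162  .---++++#######+++++++++++-++++--+++++-++-+++-.--+-----+-.                     
166  .-++++#######+---+++++++++++++-------++++++++++--++-.-+++.                     
170 .-+++++#######+---++++++++++-++---------++++++++--++-.-+++-.                    
174 +++++++#######+---++--+------------------++
[... 789 characters left out ...]
             
214 --.     .                      .+++#++.                                         
218 --.     .                       -+++++-.                                        
222 --.                             .+++++-.                                        
226 -..                               ....                                          
230 -.                                                                              
234 -.                                                                              
238 ..                                                                              
242 ..                                                                              
246 +.
```

The last view shows the three grips in line at (258,188), (274,195) and (289,205), with the rims nested and the gripper clear above. Handing in.

```bash
python3 -c "
from plant import workorder
print(workorder.close_job())"
```

```text
the job is handed in; nothing more can be done
None
```

All three cups hang nested on the hook, largest at the back and smallest in front, and the job was handed in at about 40 s; the verdict was not shown, and I judged the final state only from the last wrist-camera view.

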